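# Sort out the jug of retired ear tags and post the electronic ones through the sprung flap

## Robot

A 6-joint arm with a two-finger parallel gripper is mounted at the origin on the work surface. World frame = base frame: x ahead of the robot, y to its left, z up, the work surface at z = 0. Lengths are in m, angles in rad, forces in N, time in s.
With the tool pointing down it reaches from about 0.35 to 0.725 m from the base axis. Payload 4.3 kg.
Tool frame: the origin (TCP) lies at the very end of the fingers, on their centre line; the grasp point (between the pads) lies 19 mm behind it; z points along the fingers, y is the direction in which the jaws open and shut (so a half turn about z gives the same grasp; the last joint's range is limited). The gripper opens to 85 mm and grips with 20 to 120 N. Pads are 22 mm wide; open, the fingers measure 114 mm over their backs; the gripper's body (76 mm by 85 mm) begins 54 mm behind the grasp point. The pads swing forward as they close: fully open they stand 13 mm farther back than shut.
Start: joints at [-1.433, 0.377, 0.081, 1.274, 0, 1.46], TCP at [0.141, -0.557, 0.197] pointing down, gripper open.
Joint ranges: [-2.72, 2.72], [-0.84, 1.66], [-1.02, 1.22], [-1.77, 2.12], [-1.37, 1.28], [-3.14, 3.14]. Speed limits (rad/s): [2.57, 2.57, 3.14, 3.14, 3.14, 3.14].

## Interface

Orientations are given as a unit quaternion [x, y, z, w].
In Python, from plant import * gives the robot as it stands.
- The arm moves only by the tool arm_command, never from a script. Its argument "deltas" is a list of rows, each a list of 5 numbers: the shift along the tool's x, y, z in cm, then the turn about the tool's z in rad, then the closure, from 0 (fully open) to 1 (shut). In form: [[dx, dy, dz, twist, claw], ...]. A call has 1 to 8 rows; each row is the pose to reach, as a shift and turn from the pose commanded when the call began, along the tool's axes at that moment; what a row does not reach only later rows make up. A row lasts 1/8 s, in which the tool goes at most 62.5 mm and 10.7 degrees, less where a joint would pass 70% of its speed; a pose out of reach is approached as far as the arm can. A call with a gripper value outside its range is refused whole. The fingers move at their own pace and stop on an object; "grip_force" is the grip in N (left out, the last holds). Time passes only in rows, so rows that repeat a pose let the fingers close. It gives the time, the measured TCP pose, the force and the opening at its end, in the units of the state.
- get_obs(): the state, without advancing time (a new reading comes with each control period).
- camera(name): name is "scene" or "top" or "wrist"; returns a dict with "image" (480x640x3 uint8, red, green, blue), "intrinsics" (3x3 intrinsics, pixels), "k1" (the pictures are not rectified: a ray, as slopes to the right and down, at radius r is drawn at 1 + k1 r^2 times it, then the intrinsics apply), "eye" and "attitude" of the camera in the world. Camera axes: x right, y up, looking along -z (the intrinsics and any distortion apply to the point x, -y, -z); pixel columns grow to the right and rows downward; lengths in m; the calibration is good to about 2 mm. A picture is of the moment at which its call begins. There is no depth.
- close_job(): hands the job in, once; it reports no verdict.
Trained networks look in a picture, given as the dict that the camera call returned (one of the last four; its "shot" number tells which), for a name from the list of things; names that differ only in an ending like _2 or _b are one class to them, and where a whole thing is asked for, a point or a joint stands for the part that bears it (a point fixed in the world has none). Each returns a list of dicts, best first, with "score" (0 to 1); they miss things now and then, are a little off and sometimes report something else, mostly with a low value. They report only what shows in the picture. A call takes as long as a camera call. They do not tell look-alikes from the thing itself.
- cut_out(picture, query): "region" (480x640 bool, what is visible of it) and "rect" ([left, top, right, bottom] in pixels, round what is visible of it).
The state is a dict: "time_s": time; "joint_pos": joint angles; "joint_velocities": joint speeds; "joint_torque": joint torques, N m; "position": TCP position; "ee_rot": TCP orientation; "force": force on the tool from outside, world axes, zero at the start; "torque": the same for the moment, N m; "opening": finger opening in m.
Only numpy, scipy, OpenCV 4.12 (cv2) and the standard library are available. Lean on these libraries where they do the work, as an engineer would, in place of code of your own. Each camera call takes 0.05 s, during which the arm holds its last target. There are 200 camera calls.

## Task

Tip the retired ear tags out of the blue jug into the round sorting pan, then stand the empty jug upright on its black mat. Then post every yellow electronic tag into the green returns box, pushing its sprung flap in and letting the tag drop past it so that the flap shuts again; the green plain tags stay in the pan, and the other things on the shelf are left where they are.

Things in the scene. Friction and masses are not known exactly. Their poses are not given: they have to be found in the camera images.
- jug_mid (a point): Blue plastic measuring jug, loose, 0.16 kg empty: a round open cup that flares from 93 mm across the foot to 122 mm across the rim, 95 mm high, wall 3.5 mm, inner floor 5 mm above its underside. This point is on its axis half-way up (47.5 mm above the underside); its z axis is the jug's axis (foot to mouth), its +x axis points to the handle, -x to the small pouring lip.
- jug_grip (a point): Grip point in the upper part of the jug's upright handle, 84 mm out from the jug's axis and 74 mm above its underside. The handle is a flat-sided strap 16 mm thick (across the jug's y axis): a vertical limb 80 to 92 mm out from the axis, 18 to 80 mm above the underside, joined to the jug at top and bottom by two level arms, the upper one 78 to 92 mm above the underside. Near the handle the jug's wall stands 61 mm out at the rim. Axes as jug_mid.
- mat_top (a point): Centre of the upper face of the jug's round black rubber mat, 190 mm across, 3 mm thick, fixed. The jug starts standing on it.
- pan_floor (a point): Centre of the inner floor of the round stainless sorting pan, fixed: a shallow dish, flat floor 3 mm above the shelf and about 236 mm across, from whose edge the side slopes out at about 33 degrees to the rim, 320 mm across and 26 mm above the shelf.
- box_mouth (a point): Centre of the mouth in the sloping top of the green steel returns box (fixed, 200 mm deep along x, 220 mm wide along y). Axes of the box: x to its back (higher) side, y across, z up. The top slopes up from 165 mm above the shelf at the front (x = -100 mm) to 238 mm at the back (x = +100 mm), 20 degrees; this point is 201 mm above the shelf. The mouth is 110 mm long seen from above (x from -55 to +55 mm) and 150 mm wide (y +-75 mm) and is closed by the sprung flap.
- box_floor (a point): Centre of the inner floor of the returns box, 4 mm above the shelf, straight below box_mouth; same axes. Tags that are in lie here.
- flap_edge (a point): Middle of the free (front, lower) edge of the aluminium flap, 144 mm wide, 114 mm from hinge to edge, 3 mm thick, hinged along the mouth's back edge (x = +55 mm of the box, 220 mm above the shelf).
- flap (a joint): Flap angle, rad: 0 shut (flush with the sloping top), grows as the flap is pushed down and in, to 1.15 at its stop. A spring returns it: 0.2 N m at 0 plus 0.4 N m per rad (about 2 to 4 N at the free edge), so a tag laid on it does not open it and it snaps shut when let go. With the flap pushed in by 0.55 rad or more, a tag let go in the front half of the mouth (x about -20 mm of the box) drops past the edge to the floor.
- e0_mid (a point): Centre of a yellow electronic button tag, a disc 30 mm across and 12 mm thick (z is the disc's axis), 14 g, loose, in the jug at the start. Three to five yellow tags are present; those absent read None.
- e1_mid (a point): Centre of a yellow electronic button tag, a disc 30 mm across and 12 mm thick (z is the disc's axis), 14 g, loose, in the jug at the start. Three to five yellow tags are present; those absent read None.
- e2_mid (a point): Centre of a yellow electronic button tag, a disc 30 mm across and 12 mm thick (z is the disc's axis), 14 g, loose, in the jug at the start. Three to five yellow tags are present; those absent read None.
- e3_mid (a point): Centre of a yellow electronic button tag, a disc 30 mm across and 12 mm thick (z is the disc's axis), 14 g, loose, in the jug at the start. Three to five yellow tags are present; those absent read None.
- e4_mid (a point): Centre of a yellow electronic button tag, a disc 30 mm across and 12 mm thick (z is the disc's axis), 14 g, loose, in the jug at the start. Three to five yellow tags are present; those absent read None.
- p0_mid (a point): Centre of a green plain button tag, same size and mass as the yellow ones (disc 30 mm across, 12 mm thick, 14 g), loose, in the jug at the start.
- p1_mid (a point): Centre of a green plain button tag, same size and mass as the yellow ones (disc 30 mm across, 12 mm thick, 14 g), loose, in the jug at the start.
- whetstone: Grey whetstone 50 x 150 x 25 mm lying on the shelf between the robot and the pan; bystander, loose, not to be moved. The point is the middle of its underside.
- brush: Steel bristle brush with a wooden handle, 200 mm long, 34 mm high, lying beyond the pan; bystander, loose, not to be moved. The point is the middle of its underside.
- pinblock: Beech pin block 70 x 160 mm, 60 mm high with its pins; bystander, loose, not to be moved. The point is the middle of its underside.
- pliers: Red-handled tagging pliers, 200 mm long, 22 mm high; bystander, loose, not to be moved. The point is the middle of its underside.
- hoof_knife: Hoof knife with a wooden handle, 180 mm long, 14 mm high, lying on the shelf between the robot and the pan; bystander, loose, not to be moved. The point is the middle of its underside.
There are look-alikes about, which are no part of the job. Of the things shaped like the part that bears jug_mid, the blue one is meant.

How it is judged:
By the outcome, as a careful person would: the job done as asked, in the order asked, and still so for the second after the job is handed in, with the robot touching nothing.
Of e0, e1, e2, e3, e4 only 3 to 5 are there at a start; the rules pass over those that are not, and their reading is None.
At some moment in a run one of jug, e0, e1, e2, e3, e4 may be knocked a few centimetres aside while the robot is not near it.
It also fails if it takes over 210 s, if anything falls off the work surface, if the arm or the gripper's body presses on something with over 40 N, if the wrist force passes 120 N, or if a joint passes its speed limit or range.

## Working session

There is one attempt and no reset: what is moved stays moved. The work goes in short steps, Python scripts to look and compute and a tool call to move; the robot and the scene stay as the last step left them, time stands still between calls to the robot, and variables do not carry over. Pictures are saved under pics/ and viewed, about 12 in all and at most 16, crops included, and the job is handed in when it is done.

Besides the shell and the picture viewer there is one more tool, called after "Call:" by a JSON object that holds its "name" and its "arguments". arm_command: Moves the arm, as the interface text tells. Its arguments: {"type":"object","properties":{"deltas":{"type":"array"},"grip_force":{"type":"number"}},"required":["deltas"]}

```bash
mkdir -p pics; ls; python3 - <<'E'
from plant import *
import cv2,numpy as np
o=get_obs();print({k:np.round(v,3).tolist() for k,v in o.items()})
ims=[]
for n in("scene","top"):
    c=camera(n);cv2.imwrite(f"pics/{n}0.png",c["image"][:,:,::-1]);print(n,c["intrinsics"],c["k1"],c["eye"],c["attitude"],c["shot"])
    for q in("jug_mid","pan_floor","flap","whetstone","hoof_knife","pinblock","brush","pliers","mat_top"):
        try:print(q,[(round(d["score"],2),d["rect"]) for d in cut_out(c,q)][:4])
        except Exception as e:print(q,e)
E
```

```text
pics
{'time_s': 0.0, 'joint_pos': [-1.433, 0.378, 0.08, 1.274, -0.0, 1.461], 'joint_velocities': [0.0, 0.001, 0.0, 0.001, -0.001, -0.0], 'joint_torque': [0.003, -46.361, 26.987, 0.021, 0.0, 0.0], 'position': [0.141, -0.557, 0.196], 'ee_rot': [0.992, 0.124, -0.0, -0.001], 'force': [0.349, -0.263, -0.396], 'torque': [-0.019, 0.007, 0.048], 'opening': 0.085}
scene [[551.29853916   0.         321.82339103]
 [  0.         551.29853916 235.258172  ]
 [  0.           0.           1.        ]] -0.17447414874971712 [ 1.2194695  -0.32295305  1.50625633] [0.24007925 0.12804226 0.46908246 0.84019568] 1
jug_mid [(0.82, [316.2, 135.9, 362.2, 180.4]), (0.7, [358.1, 191.4, 396.3, 243.3]), (0.68, [407.3, 129.3, 439.8, 175.6])]
pan_floor [(0.8, [246.9, 240.4, 347.2, 337.8])]
flap [(0.56, [136.2, 274.9, 198.7, 329.2])]
whetstone [(0.74, [195.5, 247.0, 245.8, 280.0]), (0.26, [356.2, 189.0, 397.4, 240.1])]
hoof_knife [(0.85, [277.7, 208.9, 330.2, 226.6])]
pinblock [(0.91, [283.1, 340.6, 337.5, 383.5]), (0.53, [276.0, 210.6, 326.9, 228.9])]
brush [(0.75, [340.4, 300.0, 402.3, 337.0])]
pliers [(0.45, [281.
[... 263 characters left out ...]
    1.        ]] -0.018100305877665385 [0.21129115 0.12913374 1.57082415] [-0.07405885  0.08471552  0.73254858 -0.67135024] 2
jug_mid [(0.8, [94.3, 281.0, 151.2, 344.5]), (0.68, [207.8, 225.5, 249.1, 283.1]), (0.59, [190.9, 332.0, 247.4, 383.7]), (0.41, [197.3, 242.8, 263.2, 306.2])]
pan_floor [(0.84, [295.6, 167.0, 413.4, 281.7])]
flap [(0.62, [470.3, 187.4, 532.7, 250.1])]
whetstone [(0.81, [390.9, 281.8, 449.7, 306.6])]
hoof_knife [(0.76, [277.1, 295.7, 339.9, 314.6])]
pinblock [(0.81, [349.8, 130.2, 407.0, 161.3])]
brush [(0.77, [266.2, 146.2, 339.5, 166.1])]
pliers [(0.87, [445.0, 150.4, 520.9, 178.1]), (0.28, [432.8, 167.6, 554.0, 279.8])]
mat_top [(0.75, [197.8, 241.5, 264.4, 303.8])]
```

View pics/scene0.png

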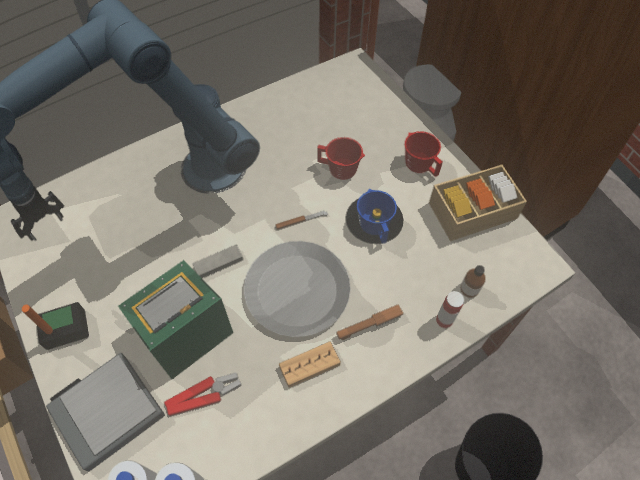

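View pics/top0.png

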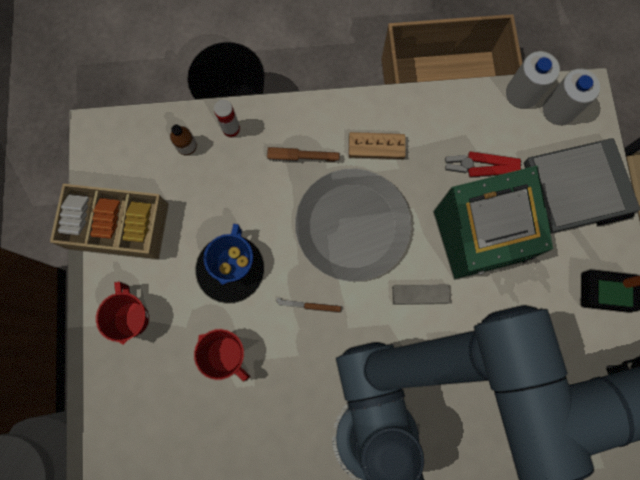

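The scene view shows the blue jug at (377,212) on its mat, with yellow tags inside, the pan at (297,290), the green box at (175,315) and red look-alike cups at (343,157) and (422,152). In the top view the jug is at (228,260), with its handle at (237,230) pointing away from the robot; the pan is at (354,224), the box mouth at (502,219), and the bystanders are clear of both.

```bash
cat > h.py <<'E'
from plant import *
import cv2,numpy as np
from scipy.spatial.transform import Rotation as R
from scipy.optimize import minimize
def proj(c,P):
    p=(np.atleast_2d(P)-c["eye"])@R.from_quat(c["attitude"]).as_matrix()
    u=np.stack([p[:,0],-p[:,1]],1)/-p[:,2:]
    u=u*(1+c["k1"]*(u**2).sum(1,keepdims=True)); K=c["intrinsics"]
    return u@K[:2,:2].T+K[:2,2]
def ray(c,uv,z):
    K=c["intrinsics"];d=(np.atleast_2d(uv)-K[:2,2])/[K[0,0],K[1,1]];u=d.copy()
    for _ in range(20):u=d/(1+c["k1"]*(u**2).sum(1,keepdims=True))
    r=np.c_[u[:,0],-u[:,1],-np.ones(len(u))]@R.from_quat(c["attitude"]).as_matrix().T
    return c["eye"]+r*((z-c["eye"][2])/r[:,2])[:,None]
def circ(r,z,n=40):
    a=np.linspace(0,2*np.pi,n,endpoint=False);return np.c_[r*np.cos(a),r*np.sin(a),0*a+z]
def place(P,q):  # q=x,y,yaw
    c,s=np.cos(q[2]),np.sin(q[2]);return np.c_[c*P[:,0]-s*P[:,1]+q[0],s*P[:,0]+c*P[:,1]+q[1],P[:,2]]
def draw(c,parts,q):
    m=np.zeros((480,640),np.uint8)
    for P in parts:cv2.fillConvexPoly(m,cv2.convexHull(np.round(proj(c,place(P,q))*16).astype(np.int32)),1,shift=4)
    return m>0
def fit(cs,ms,parts,q0,step=(.02,.02,.4)):
    f=lambda q:-sum((a:=draw(c,parts,q),(a&m).sum()/(a|m).sum())[1] for c,m in zip(cs,ms))/len(cs)
    r=minimize(f,q0,method="Nelder-Mead",options=dict(initial_simplex=np.vstack([q0]+[np.array(q0)+np.eye(3)[i]*step[i] for i in range(3)]),xatol=2e-4,fatol=1e-4))
    return np.round(r.x,4),round(-r.fun,3)
def box(x0,x1,y0,y1,z0,z1):return np.array([[x,y,z] for x in(x0,x1) for y in(y0,y1) for z in(z0,z1)])
JUG=[np.r_[circ(.0465,0),circ(.061,.095)],box(.05,.092,-.008,.008,.078,.092),box(.08,.092,-.008,.008,.018,.092),box(.045,.092,-.008,.008,.018,.03)]
JUGM=[p+[0,0,.003] for p in JUG]
PAN=[np.r_[circ(.16,.026),circ(.118,0)]]
BOX=[np.array([[x,y,z] for y in(-.11,.11) for x,z in((-.1,0),(.1,0),(-.1,.165),(.1,.238))])]
def hsv(c):return cv2.cvtColor(c["image"],cv2.COLOR_RGB2HSV)
E
python3 - <<'E'
from h import *
cs=[camera("scene"),camera("top")]
H=[hsv(c) for c in cs]
def blob(m,near):
    n,l,s,ce=cv2.connectedComponentsWithStats(m.astype(np.uint8));i=1+np.argmin(np.hypot(*(ce[1:]-near).T)+1e3*(s[1:,4]<100));return l==i
near=[(377,212),(228,260)]
bm=[]
for c,h,nr in zip(cs,H,near):
    m=(h[...,0]>105)&(h[...,0]<130)&(h[...,1]>120)
    m=blob(m,nr);m=cv2.morphologyEx(m.astype(np.uint8),cv2.MORPH_CLOSE,np.ones((3,3)))
    cn,_=cv2.findContours(m,0,2);m=cv2.drawContours(m*0,cn,-1,1,-1)>0;bm.append(m);print(m.sum())
q0=list(ray(cs[1],[(230,262)],.06)[0][:2])+[0]
print("jug",[fit(cs,bm,JUGM,q0[:2]+[a]) for a in(-.3,.3)])
pm=[cut_out(c,"pan_floor")[0]["region"] for c in cs]
print("pan",fit(cs,pm,PAN,list(ray(cs[1],[(354,224)],.02)[0][:2])+[0]))
gm=[]
for c,h,nr in zip(cs,H,[(175,315),(495,220)]):
    m=blob((h[...,0]>60)&(h[...,0]<95)&(h[...,1]>80),nr).astype(np.uint8);m=cv2.drawContours(m*0,[cv2.convexHull(np.argwhere(m)[:,::-1].astype(np.int32))],-1,1,-1)>0;gm.append(m)
b0=list(ray(cs[1],[(502,219)],.2)[0][:2])
for a in(-.2,.2):print("box",fit(cs,gm,BOX,b0+[a]))
print("flap",[ray(c,[(r[0]+r[2])/2 for r in []] or [((d:=cut_out(c,'flap')[0]['rect'])[0]/2+d[2]/2,d[1]/2+d[3]/2)],.2)[0] for c in cs])
# mat: dark pixels near jug
mm=[]
for c,h,nr,b in zip(cs,H,[(375,218),(230,268)],bm):
    m=(h[...,2]<45)|b; mm.append(blob(m,nr))
print("mat",fit(cs,mm,[circ(.095,.003),JUGM[0]+0],q0),)
E
```

```text
2
2046
jug [(array([ 0.4841,  0.3447, -0.2713]), np.float64(0.464)), (array([0.4842, 0.3429, 0.5133]), np.float64(0.428))]
pan (array([0.5647, 0.0097, 0.114 ]), np.float64(0.967))
box (array([ 0.5062, -0.3462,  0.1923]), np.float64(0.485))
box (array([ 0.5064, -0.3461,  0.1918]), np.float64(0.485))
flap [array([ 0.50952096, -0.34150179,  0.2       ]), array([ 0.5027167 , -0.34501242,  0.2       ])]
mat (array([0.4769, 0.3536, 0.054 ]), np.float64(0.461))
```

```bash
cat > m1.py <<'E'
from h import *
cs=[camera("scene"),camera("top")]
def big(m,nr,r=75):
    w=np.zeros_like(m);w[max(0,nr[1]-r):nr[1]+r,max(0,nr[0]-r):nr[0]+r]=1;m=(m&w).astype(np.uint8)
    m=cv2.morphologyEx(m,cv2.MORPH_CLOSE,np.ones((3,3)));n,l,s,_=cv2.connectedComponentsWithStats(m);m=(l==1+np.argmax(s[1:,4])).astype(np.uint8)
    cn,_=cv2.findContours(m,0,2);return cv2.drawContours(m*0,cn,-1,1,-1)>0
E
python3 - <<'E'
from m1 import *
bm=[];gm=[]
for c,nr,ng in zip(cs,[(377,212),(228,260)],[(175,315),(495,220)]):
    h=hsv(c).astype(int)
    bm.append(big((h[...,0]>105)&(h[...,0]<130)&(h[...,1]>100)&(h[...,2]>40),nr))
    g=big((h[...,0]>60)&(h[...,0]<95)&(h[...,1]>70),ng);g=cv2.drawContours(g.astype(np.uint8)*0,[cv2.convexHull(np.argwhere(g)[:,::-1].astype(np.int32).copy())],-1,1,-1)>0;gm.append(g)
print([m.sum() for m in bm+gm])
q0=[.484,.345]
for a in(-.4,0.):
    print("jug",fit(cs,bm,JUGM,q0+[a]),fit(cs[1:],bm[1:],JUGM,q0+[a]),fit(cs[:1],bm[:1],JUGM,q0+[a]))
print("box",fit(cs,gm,BOX,[.506,-.346,.19]),fit(cs[1:],gm[1:],BOX,[.506,-.346,.19]),fit(cs[:1],gm[:1],BOX,[.506,-.346,.19]))
for c in cs:
    d=cut_out(c,"mat_top")[0];print("mat",d["rect"],fit([c],[big(d["region"]|bm[cs.index(c) if 0 else (0 if c is cs[0] else 1)],(375,218) if c is cs[0] else (230,268))],[circ(.095,.003)],[.477,.354,0]))
im=cs[1]["image"].copy();im[bm[1]]=im[bm[1]]//2+[127,0,0]
a=cs[0]["image"][150:270,310:450];b=cs[1]["image"][200:320,170:310]
cv2.imwrite("pics/jug1.png",cv2.resize(np.hstack([a,b]),(0,0),fx=2.8,fy=2.8,interpolation=2)[:,:,::-1])
E
```

```text
[np.int64(250), np.int64(1993), np.int64(1339), np.int64(9408)]
jug (array([ 0.4855,  0.3457, -0.2909]), np.float64(0.546)) (array([ 0.4854,  0.3454, -0.2964]), np.float64(0.938)) (array([ 0.4844,  0.3506, -0.3134]), np.float64(0.165))
jug (array([ 0.4855,  0.3444, -0.2849]), np.float64(0.543)) (array([ 0.485 ,  0.3446, -0.2408]), np.float64(0.937)) (array([ 0.4838,  0.3514, -0.3069]), np.float64(0.164))
box (array([ 0.5065, -0.3476,  0.1964]), np.float64(0.573)) (array([ 0.5064, -0.3463,  0.19  ]), np.float64(0.973)) (array([ 0.5078, -0.3467,  0.1835]), np.float64(0.174))
mat [342.8, 202.5, 400.2, 244.2] (array([0.4781, 0.3545, 0.2298]), np.float64(0.471))
mat [197.2, 243.3, 260.8, 303.4] (array([0.4746, 0.3559, 0.0616]), np.float64(0.932))
```

View pics/jug1.png

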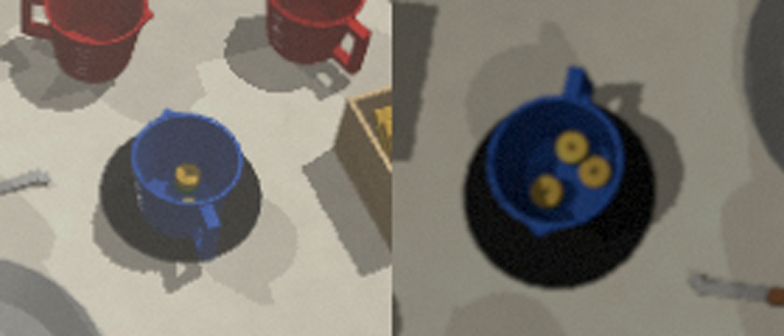

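Crop: blue jug with handle up and slightly right in the top view and the lip opposite, three yellow tags visible inside. Jug is at about (0.485, 0.345), yaw −0.28. Since the tool only points down, I plan to grip the handle lightly so the jug swings about the jaw axis, then finish the tilt against the pan.

```bash
cat >> h.py <<'E'
def yaw_now(o):
    x=R.from_quat(o["ee_rot"]).as_matrix()[:,0];return np.arctan2(x[1],x[0])
def rows(*W):
    """world waypoints (x,y,z,yaw, n rows) -> deltas from present pose (yaw relative nearest unless given)"""
    o=get_obs();M=R.from_quat(o["ee_rot"]).as_matrix();y0=yaw_now(o)
    print("now",np.round(o["position"],4),"yaw",round(y0,3),"F",np.round(o["force"],1),"op",round(o["opening"],4),"t",round(o["time_s"],2),"q6",round(o["joint_pos"][5],2))
    for w in W:
        d=(np.array(w[:3])-o["position"])@M*100
        print(w,"->",np.round(d,1).tolist(),round(-(w[3]-y0),3),"rows>=",int(np.ceil(max(np.linalg.norm(d)/6.25,abs(w[3]-y0)/.186))))
E
python3 -c "
from h import *
rows((.141,-.557,.32,.249),(.36,-.1,.32,1.5),(.566,.322,.25,2.86),(.566,.322,.047,2.86))"
```

```text
now [ 0.141  -0.5575  0.1972] yaw 0.248 F [-0.2 -0.  -0.6] op 0.0856 t 1.5 q6 1.46
(0.141, -0.557, 0.32, 0.249) -> [0.0, -0.0, -12.3] -0.001 rows>= 2
(0.36, -0.1, 0.32, 1.5) -> [32.4, -39.0, -12.3] -1.252 rows>= 9
(0.566, 0.322, 0.25, 2.86) -> [62.8, -74.8, -5.3] -2.612 rows>= 16
(0.566, 0.322, 0.047, 2.86) -> [62.8, -74.8, 15.0] -2.612 rows>= 16
```

Call:
{"name": "arm_command", "arguments": {"deltas": [[0,0,-6,0,0],[0,0,-12.3,0,0],[5,-6,-12.3,-0.18,0],[10,-12,-12.3,-0.36,0],[15,-18,-12.3,-0.54,0],[20,-24,-12.3,-0.72,0],[25,-30,-12.3,-0.9,0],[30,-36,-12.3,-1.08,0]]}}

```text
time_s: 2.5
position: [0.3036, -0.2176, 0.3204]
ee_rot: [0.786, 0.618, 0.0, 0.001]
force: [1.6, 0.4, -0.3]
opening: 0.0852
```

```bash
python3 -c "
from h import *
rows((.566,.322,.25,2.86),(.566,.322,.047,2.86))"
```

```text
now [ 0.3036 -0.2176  0.3204] yaw 1.333 F [ 1.6  0.4 -0.3] op 0.0852 t 2.5 q6 1.02
(0.566, 0.322, 0.25, 2.86) -> [58.6, 12.8, 7.0] -1.527 rows>= 10
(0.566, 0.322, 0.047, 2.86) -> [58.6, 12.8, 27.3] -1.527 rows>= 11
```

Call:
{"name": "arm_command", "arguments": {"deltas": [[6,1.3,1,-0.18,0],[12,2.6,2,-0.36,0],[18,3.9,3,-0.54,0],[24,5.2,4,-0.72,0],[30,6.5,5,-0.9,0],[36,7.9,6,-1.08,0],[42,9.2,7,-1.26,0],[48,10.5,7,-1.44,0]]}}

```text
time_s: 3.5
position: [0.5207, 0.2232, 0.2493]
ee_rot: [0.183, 0.983, -0.0, -0.0]
force: [0.6, -1.4, 0.2]
opening: 0.0856
```

```bash
python3 -c "
from h import *
rows((.566,.322,.25,2.86),(.566,.322,.15,2.86))"
```

```text
now [0.5207 0.2232 0.2493] yaw 2.774 F [ 0.6 -1.4  0.2] op 0.0856 t 3.5 q6 0.66
(0.566, 0.322, 0.25, 2.86) -> [-0.7, 10.8, -0.1] -0.086 rows>= 2
(0.566, 0.322, 0.15, 2.86) -> [-0.7, 10.9, 9.9] -0.086 rows>= 3
```

Call:
{"name": "arm_command", "arguments": {"deltas": [[0,5.4,0,-0.04,0],[-0.7,10.8,0,-0.09,0],[-0.7,10.8,4,-0.09,0],[-0.7,10.8,8,-0.09,0],[-0.7,10.8,8,-0.09,0]]}}

```text
time_s: 4.12
position: [0.5633, 0.3181, 0.166]
ee_rot: [0.141, 0.99, -0.002, -0.004]
force: [-0.1, -0.7, -0.4]
opening: 0.0858
```

```bash
python3 - <<'E'
from h import *
c=camera("wrist");im=c["image"].copy()
q=[.485,.345,-.28]
for P in JUGM:
    cv2.polylines(im,[np.round(proj(c,place(P,q))).astype(np.int32)] if len(P)>10 else [cv2.convexHull(np.round(proj(c,place(P,q))).astype(np.int32))],True,(255,0,255),1)
o=get_obs();M=R.from_quat(o["ee_rot"]).as_matrix()
cv2.circle(im,tuple(int(v) for v in proj(c,o["position"])[0]),4,(0,255,0),-1)
cv2.imwrite("pics/w1.png",im[:,:,::-1]);rows((.566,.322,.047,2.86));print(c["eye"],c["attitude"])
E
```

```text
now [0.5651 0.3187 0.169 ] yaw 2.858 F [ 0.2 -0.4  0.5] op 0.0852 t 4.17 q6 0.7
(0.566, 0.322, 0.047, 2.86) -> [-0.0, 0.4, 12.2] -0.002 rows>= 2
[0.50153339 0.33741625 0.34378048] [-0.10352094 -0.07430078  0.59551596  0.79317309]
```

View pics/w1.png

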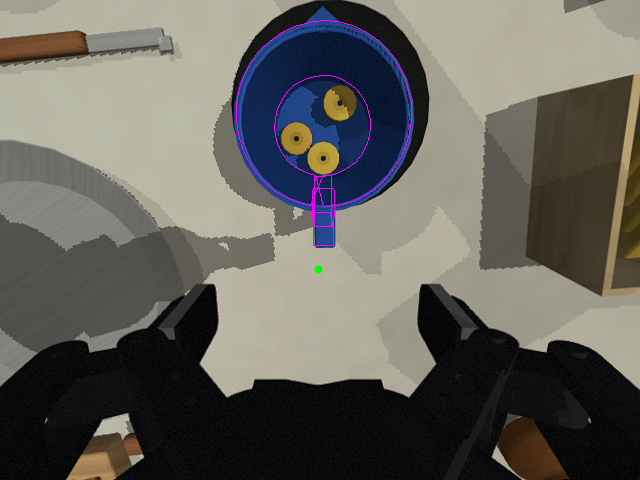

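The overlay matches the jug to within about 2 mm, with the handle at (324,215–247) between the fingers; three yellow tags are visible. Descending and gripping lightly.

Call:
{"name": "arm_command", "arguments": {"deltas": [[0,0.3,5,0,0],[0,0.3,10,0,0],[0,0.3,12.3,0,0],[0,0.3,12.3,0,0],[0,0.3,12.3,0,1],[0,0.3,12.3,0,1],[0,0.3,12.3,0,1],[0,0.3,12.3,0,1]], "grip_force": 20}}

```text
time_s: 5.18
position: [0.5678, 0.3221, 0.0478]
ee_rot: [0.141, 0.99, -0.0, 0.001]
force: [-1.0, -0.9, 1.1]
opening: 0.0155
```

Call:
{"name": "arm_command", "arguments": {"deltas": [[0,0,-0.5,0,1],[0,0,-1,0,1],[0,0,-2,0,1],[0,0,-3,0,1],[0,0,-4,0,1],[0,0,-5,0,1],[0,0,-6,0,1],[0,0,-7,0,1]]}}

```text
time_s: 6.18
position: [0.5673, 0.3221, 0.1179]
ee_rot: [0.141, 0.99, -0.0, 0.0]
force: [0.1, 0.4, -2.0]
opening: 0.0156
```

```bash
python3 - <<'E'
from h import *
rows();c=camera("scene");w=camera("wrist")
cv2.imwrite("pics/a.png",np.hstack([cv2.resize(c["image"][120:280,270:450],(405,360)),cv2.resize(w["image"],(395,360))])[:,:,::-1])
E
```

```text
now [0.5673 0.3221 0.1179] yaw 2.858 F [ 0.1  0.4 -2. ] op 0.0156 t 6.17 q6 0.7
```

View pics/a.png

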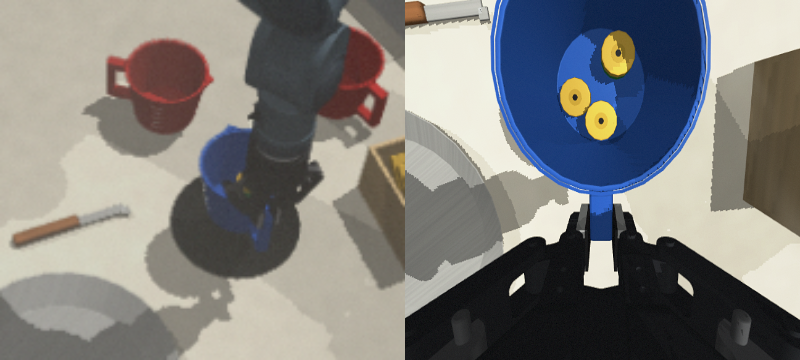

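The jug is held by the handle and has only tilted a little (left: clear of the mat; right: three yellow tags still in). The 20 N grip holds it against gravity, so I'll tip it over the pan's rim, entering from the +y side with the lip toward −y.

```bash
cat >> h.py <<'E'
HG=.062
def tilted(P,t,o,h=HG):
    """jug-frame points held at (84,0,h) with tilt t toward the lip (tool +x) -> world"""
    M=R.from_quat(o["ee_rot"]).as_matrix();g=o["position"]-.019*M[:,2];X=M[:,0].copy();X[2]=0;X/=np.linalg.norm(X)
    Pr=P-[.084,0,h];c,s=np.cos(t),np.sin(t)
    x=Pr[:,0]*c-Pr[:,2]*s;z=Pr[:,0]*s+Pr[:,2]*c   # +x away from lip
    Y=np.cross([0,0,1],-X)
    return g+np.outer(x,-X)+np.outer(Pr[:,1],Y)+np.outer(z,[0,0,1])
def tilt_fit(cams=("scene","top","wrist"),h=HG):
    o=get_obs();res={}
    for n in cams:
        c=camera(n);H=hsv(c).astype(int);m=(H[...,0]>105)&(H[...,0]<130)&(H[...,1]>120)&(H[...,2]>50)
        g=proj(c,tilted(np.array([[0,0,.05]]),.8,o,h))[0];yy,xx=np.mgrid[:480,:640];m&=np.hypot(xx-g[0],yy-g[1])<(90 if n!="wrist" else 900)
        m=cv2.morphologyEx(m.astype(np.uint8),cv2.MORPH_CLOSE,np.ones((5,5)))>0
        best=[]
        for t in np.arange(-10,150,2.5):
            a=np.zeros((480,640),np.uint8)
            for P in JUG:cv2.fillConvexPoly(a,cv2.convexHull(np.round(proj(c,tilted(P,np.radians(t),o,h))).astype(np.int32)),1)
            a=a>0;best.append(((a&m).sum()/max(1,(a|m).sum()),t))
        res[n]=tuple(np.round(max(best),2))+(int(m.sum()),)
    print("tilt",res);return res
E
python3 -c "
from h import *
tilt_fit();rows((.565,.36,.12,2.858+1.854))"
```

```text
tilt {'scene': (np.float64(0.04), np.float64(-7.5), 73), 'top': (np.float64(0.07), np.float64(10.0), 148), 'wrist': (np.float64(0.89), np.float64(0.0), 72575)}
now [0.5672 0.3221 0.1169] yaw 2.858 F [ 0.6  0.6 -2.3] op 0.0158 t 6.42 q6 0.7
(0.565, 0.36, 0.12, 4.712) -> [1.3, 3.6, -0.3] -1.854 rows>= 10
```

Call:
{"name": "arm_command", "arguments": {"deltas": [[0.2,0.5,0,-0.18,1],[0.4,1,0,-0.36,1],[0.6,1.5,0,-0.54,1],[0.8,2,0,-0.72,1],[1,2.5,0,-0.9,1],[1.1,3,0,-1.08,1],[1.3,3.6,0,-1.26,1],[1.3,3.6,0,-1.44,1]]}}

```text
time_s: 7.42
position: [0.5643, 0.3608, 0.1163]
ee_rot: [-0.549, 0.836, 0.0, -0.001]
force: [-0.2, -0.7, -2.5]
opening: 0.0154
```

```bash
python3 -c "
from h import *
tilt_fit(('wrist',));rows((.565,.36,.12,-1.571),(.565,.36,.058,-1.571))"
```

```text
tilt {'wrist': (np.float64(0.89), np.float64(-2.5), 72723)}
now [0.5645 0.3605 0.1163] yaw -1.975 F [-0.9  0.3 -2.4] op 0.0155 t 7.47 q6 -0.69
(0.565, 0.36, 0.12, -1.571) -> [0.0, -0.1, -0.4] -0.404 rows>= 3
(0.565, 0.36, 0.058, -1.571) -> [0.0, -0.1, 5.8] -0.404 rows>= 3
```

Call:
{"name": "arm_command", "arguments": {"deltas": [[0,0,0,-0.18,1],[0,0,0,-0.36,1],[0,0,0,-0.4,1],[0,0,2,-0.4,1],[0,0,4,-0.4,1],[0,0,5.9,-0.4,1],[0,0,5.9,-0.4,1]]}}

```text
time_s: 8.35
position: [0.5628, 0.3594, 0.0556]
ee_rot: [-0.701, 0.713, 0.001, -0.002]
force: [-0.3, 0.6, -2.4]
opening: 0.0151
```

```bash
python3 -c "
from h import *
rows((.565,.31,.057,-1.571),(.565,.300,.057,-1.571),(.565,.283,.0896,-1.571),(.565,.258,.1165,-1.571))"
```

```text
now [0.5628 0.3594 0.0556] yaw -1.587 F [-0.3  0.6 -2.4] op 0.0151 t 8.35 q6 -1.08
(0.565, 0.31, 0.057, -1.571) -> [4.9, -0.3, -0.1] -0.016 rows>= 1
(0.565, 0.3, 0.057, -1.571) -> [5.9, -0.3, -0.1] -0.016 rows>= 1
(0.565, 0.283, 0.0896, -1.571) -> [7.6, -0.3, -3.4] -0.016 rows>= 2
(0.565, 0.258, 0.1165, -1.571) -> [10.1, -0.4, -6.1] -0.016 rows>= 2
```

Call:
{"name": "arm_command", "arguments": {"deltas": [[2.5,-0.1,-0.1,0,1],[5,-0.2,-0.1,0,1],[5.9,-0.2,-0.1,0,1],[6.3,-0.2,-0.3,0,1],[6.7,-0.2,-1,0,1],[7.3,-0.2,-2,0,1],[7.8,-0.2,-3.2,0,1],[7.8,-0.2,-3.2,0,1]]}}

```text
time_s: 9.35
position: [0.5671, 0.2825, 0.0921]
ee_rot: [-0.702, 0.712, -0.001, 0.001]
force: [0.2, 0.6, -2.5]
opening: 0.0151
```

```bash
python3 -c "
from h import *
tilt_fit(('wrist',));rows((.565,.258,.1165,-1.571))"
```

```text
tilt {'wrist': (np.float64(0.84), np.float64(5.0), 65221)}
now [0.5667 0.2826 0.0913] yaw -1.586 F [ 0.5  1.1 -0.3] op 0.0155 t 9.4 q6 -1.19
(0.565, 0.258, 0.1165, -1.571) -> [2.5, 0.1, -2.5] -0.015 rows>= 1
```

Little tilt was gained; the foot slipped over the rim with no lasting contact force. I'll retry with a lower foot and push until contact shows.

Call:
{"name": "arm_command", "arguments": {"deltas": [[-1.5,0,0,0,1],[-3,0,2,0,1],[-3.5,0,4,0,1],[-3.5,0,4,0,1],[-2.8,0,4,0,1],[-2.3,0,4,0,1]]}}

```text
time_s: 10.15
position: [0.5654, 0.3044, 0.0495]
ee_rot: [-0.702, 0.712, 0.0, -0.001]
force: [-0.1, -1.2, -3.0]
opening: 0.0154
```

Call:
{"name": "arm_command", "arguments": {"deltas": [[0.2,0,0,0,1],[0.4,0,0,0,1]]}}

```text
time_s: 10.4
position: [0.5661, 0.3008, 0.0502]
ee_rot: [-0.702, 0.712, -0.0, -0.0]
force: [0.4, 0.2, -1.8]
opening: 0.0152
```

Call:
{"name": "arm_command", "arguments": {"deltas": [[0.2,0,0,0,1],[0.4,0,0,0,1]]}}

```text
time_s: 10.65
position: [0.5663, 0.2985, 0.0506]
ee_rot: [-0.702, 0.712, 0.001, 0.001]
force: [0.6, 4.1, -0.8]
opening: 0.0154
```

Call:
{"name": "arm_command", "arguments": {"deltas": [[0.2,0,0,0,1],[0.4,0,0,0,1]]}}

```text
time_s: 10.9
position: [0.567, 0.2972, 0.0519]
ee_rot: [-0.702, 0.712, 0.002, 0.004]
force: [-0.5, 9.1, 3.4]
opening: 0.0149
```

Call:
{"name": "arm_command", "arguments": {"deltas": [[0.3,0,-0.5,0,1],[0.6,0,-1.1,0,1],[1,0,-1.7,0,1]]}}

```text
time_s: 11.28
position: [0.5665, 0.2852, 0.0684]
ee_rot: [-0.702, 0.712, 0.001, 0.002]
force: [0.1, 6.0, -0.4]
opening: 0.0153
```

```bash
python3 -c "
from h import *
tilt_fit(('wrist',));rows()"
```

```text
tilt {'wrist': (np.float64(0.82), np.float64(2.5), 66446)}
now [0.5668 0.2845 0.0692] yaw -1.585 F [-0.3  4.5  2.3] op 0.0152 t 11.32 q6 -1.19
```

```bash
python3 - <<'E'
from h import *
c=camera("scene");w=camera("wrist");o=get_obs();im=w["image"].copy()
for t,col in((0,(255,0,255)),(20,(0,255,0))):
    for k,P in enumerate(JUG[:2]):
        for Q in ([P[:40],P[40:]] if k==0 else [P]):cv2.polylines(im,[cv2.convexHull(np.round(proj(w,tilted(Q,np.radians(t),o))).astype(np.int32))],True,col,1)
cv2.imwrite("pics/b.png",np.hstack([cv2.resize(c["image"][150:310,250:410],(360,360),interpolation=2),cv2.resize(im,(440,360))])[:,:,::-1])
E
```

```text
(no output)
```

View pics/b.png

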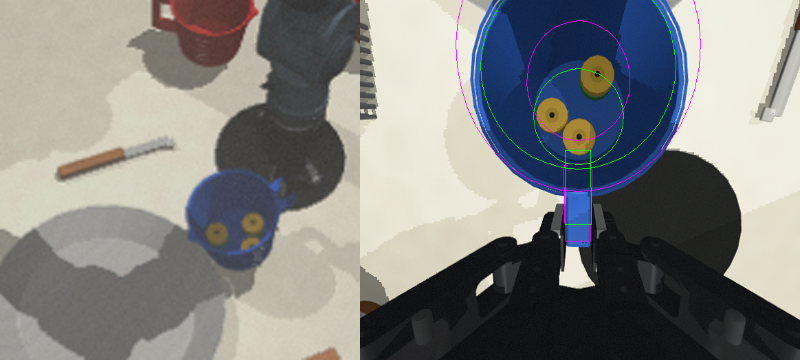

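```bash
cat >> h.py <<'E'
def fit2(x0=(.062,.1,.084)):
    o=get_obs();c=camera("wrist");H=hsv(c).astype(int);m=(H[...,0]>105)&(H[...,0]<130)&(H[...,1]>120)&(H[...,2]>50)
    m=cv2.morphologyEx(m.astype(np.uint8),cv2.MORPH_CLOSE,np.ones((25,25)))>0
    def f(x):
        a=np.zeros((480,640),np.uint8)
        for P in JUG:cv2.fillConvexPoly(a,cv2.convexHull(np.round(proj(c,tilted(P-[x[2]-.084,0,0],x[1],o,x[0]))*16).astype(np.int32)),1,shift=4)
        return -((a>0)&m).sum()/((a>0)|m).sum()
    b=min((minimize(f,[x0[0],t,x0[2]],method="Nelder-Mead",options=dict(initial_simplex=[[x0[0],t,x0[2]],[x0[0]+.012,t,x0[2]],[x0[0],t+.2,x0[2]],[x0[0],t,x0[2]+.008]])) for t in np.radians([0,30,60])),key=lambda r:r.fun)
    print("h,tilt deg,r",b.x[0].round(4),np.degrees(b.x[1]).round(1),b.x[2].round(4),"iou",-b.fun.round(3))
E
python3 -c "
from h import *
fit2()"
```

```text
h,tilt deg,r 0.069 4.6 0.0753 iou 0.908
```

Contact pushes the jug in the grip more than it turns it. The grip's turning capacity is only slightly above the gravity moment, so I'll lift over the pan and use brisk vertical reversals to make it swing down.

Call:
{"name": "arm_command", "arguments": {"deltas": [[-1,0,-1,0,1],[-0.5,0,-5,0,1],[0,0,-10,0,1],[3,0,-14,0,1],[7,0,-17,0,1],[12,0,-18,0,1],[17,0,-18,0,1],[19,0,-18,0,1]]}}

```text
time_s: 12.48
position: [0.5625, 0.0904, 0.2472]
ee_rot: [-0.701, 0.713, -0.0, -0.001]
force: [-0.0, 0.2, -3.2]
opening: 0.0152
```

Call:
{"name": "arm_command", "arguments": {"deltas": [[0,0,6,0,1],[0,0,0,0,1],[0,0,6,0,1],[0,0,0,0,1],[0,0,0,0,1]]}}

```text
time_s: 13.1
position: [0.5563, 0.0933, 0.2433]
ee_rot: [-0.702, 0.712, 0.004, -0.005]
force: [2.9, -0.2, -1.1]
opening: 0.0152
```

```bash
python3 -c "
from h import *
fit2();rows()"
```

```text
h,tilt deg,r 0.074 39.5 0.0626 iou 0.856
now [0.5611 0.0935 0.246 ] yaw -1.585 F [ 2.7  0.  -3. ] op 0.0153 t 13.15 q6 -1.5
```

Call:
{"name": "arm_command", "arguments": {"deltas": [[0,0,6,0,1],[0,0,0,0,1],[0,0,6,0,1],[0,0,0,0,1],[0,0,0,0,1]]}}

```text
time_s: 13.78
position: [0.559, 0.0934, 0.2449]
ee_rot: [-0.702, 0.712, 0.002, -0.003]
force: [2.8, 0.9, -1.1]
opening: 0.0147
```

```bash
python3 - <<'E'
from h import *
fit2();rows()
c=camera("scene");w=camera("wrist");o=get_obs();im=w["image"].copy()
for t,col in((50,(255,0,255)),(70,(0,255,0))):
    for k,P in enumerate(JUG[:2]):
        for Q in ([P[:40],P[40:]] if k==0 else [P]):cv2.polylines(im,[cv2.convexHull(np.round(proj(w,tilted(Q,np.radians(t),o))).astype(np.int32))],True,col,1)
cv2.imwrite("pics/c.png",np.hstack([cv2.resize(c["image"][150:350,220:420],(360,360),interpolation=2),cv2.resize(im,(440,360))])[:,:,::-1])
E
```

```text
h,tilt deg,r 0.0937 46.6 0.0664 iou 0.871
now [0.5641 0.0935 0.2477] yaw -1.585 F [ 2.3  0.3 -0.7] op 0.015 t 13.82 q6 -1.5
```

View pics/c.png

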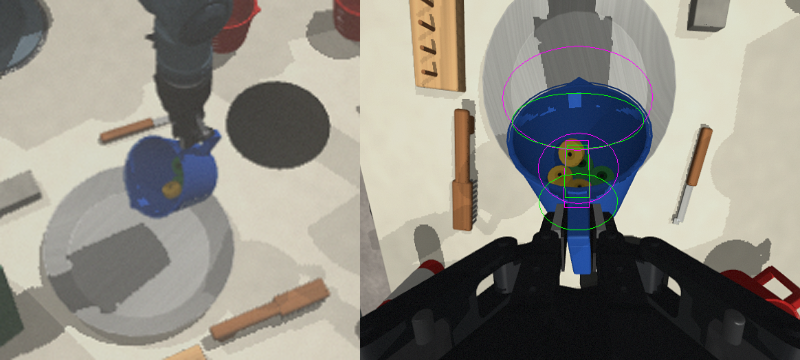

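The jug is now tilted about 60° (mouth at (580,125) in the wrist half; three yellow and two green tags inside) over the pan's +y half. Next: lower it until the foot edge presses the pan floor and drag toward −y.

Call:
{"name": "arm_command", "arguments": {"deltas": [[-1,0,3,0,1],[-2,0,6,0,1],[-2,0,8,0,1],[-2,0,9.5,0,1],[-2,0,9.5,0,1]]}}

```text
time_s: 14.55
position: [0.5643, 0.1135, 0.152]
ee_rot: [-0.702, 0.712, -0.0, 0.0]
force: [-0.2, 0.6, -2.3]
opening: 0.0147
```

Call:
{"name": "arm_command", "arguments": {"deltas": [[0,0,0.5,0,1],[0,0,1,0,1]]}}

```text
time_s: 14.8
position: [0.5644, 0.1134, 0.143]
ee_rot: [-0.702, 0.712, -0.001, 0.001]
force: [-0.7, -0.0, -1.9]
opening: 0.0148
```

Call:
{"name": "arm_command", "arguments": {"deltas": [[0,0,0.5,0,1],[0,0,1,0,1]]}}

```text
time_s: 15.05
position: [0.5634, 0.1134, 0.132]
ee_rot: [-0.702, 0.712, -0.0, 0.0]
force: [0.0, 0.8, -2.2]
opening: 0.015
```

Call:
{"name": "arm_command", "arguments": {"deltas": [[0,0,0.5,0,1],[0,0,1,0,1]]}}

```text
time_s: 15.3
position: [0.5645, 0.1138, 0.1232]
ee_rot: [-0.702, 0.712, -0.001, 0.001]
force: [-0.9, 0.2, 17.3]
opening: 0.0152
```

Call:
{"name": "arm_command", "arguments": {"deltas": [[0,0,0.5,0,1],[0,0,1,0,1]]}}

```text
time_s: 15.55
position: [0.5728, 0.1154, 0.1213]
ee_rot: [-0.702, 0.712, -0.006, 0.009]
force: [1.1, 3.7, 44.1]
opening: 0.0151
```

```bash
python3 - <<'E'
from h import *
fit2();rows()
c=camera("scene");w=camera("wrist")
cv2.imwrite("pics/d.png",np.hstack([cv2.resize(c["image"][170:330,220:380],(360,360),interpolation=2),cv2.resize(w["image"],(440,360))])[:,:,::-1])
E
```

```text
h,tilt deg,r 0.1026 37.5 0.0594 iou 0.772
now [0.5733 0.1155 0.1214] yaw -1.585 F [ 0.9  2.4 30. ] op 0.0149 t 15.6 q6 -1.47
```

View pics/d.png

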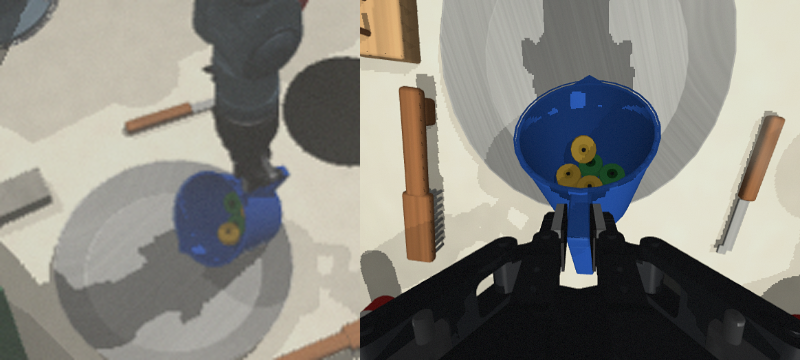

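Call:
{"name": "arm_command", "arguments": {"deltas": [[0,0,-1.2,0,1],[1,0,-1.2,0,1],[2,0,-1.2,0,1],[3,0,-1.2,0,1],[4,0,-1.2,0,1]]}}

```text
time_s: 16.32
position: [0.5621, 0.0726, 0.1234]
ee_rot: [-0.702, 0.712, 0.001, -0.0]
force: [-0.8, 1.3, -2.1]
opening: 0.0148
```

Call:
{"name": "arm_command", "arguments": {"deltas": [[1,0,0,0,1],[2,0,0,0,1],[3,0,0,0,1],[4,0,0,0,1]]}}

```text
time_s: 16.82
position: [0.562, 0.0326, 0.1241]
ee_rot: [-0.702, 0.712, -0.0, -0.0]
force: [0.6, 0.8, -2.1]
opening: 0.0149
```

```bash
python3 - <<'E'
from h import *
fit2();rows()
E
```

```text
h,tilt deg,r 0.1132 37.4 0.059 iou 0.805
now [0.5621 0.0314 0.1241] yaw -1.587 F [-0.1 -1.3 -2.5] op 0.0149 t 16.88 q6 -1.61
```

Call:
{"name": "arm_command", "arguments": {"deltas": [[-3,0,0,0,1],[-5,0,0,0,1],[-5,0,0.5,0,1],[-5,0,0.9,0,1]]}}

```text
time_s: 17.38
position: [0.5697, 0.0849, 0.1218]
ee_rot: [-0.703, 0.712, -0.005, 0.006]
force: [0.7, 2.6, 33.5]
opening: 0.015
```

Call:
{"name": "arm_command", "arguments": {"deltas": [[0,0,0.3,0,1],[0,0,0.3,0,1]]}}

```text
time_s: 17.62
position: [0.5725, 0.0847, 0.1214]
ee_rot: [-0.702, 0.712, -0.007, 0.009]
force: [0.4, 1.0, 31.1]
opening: 0.015
```

Call:
{"name": "arm_command", "arguments": {"deltas": [[0,0,0.3,0,1],[0,0,0.3,0,1]]}}

```text
time_s: 17.88
position: [0.5752, 0.0849, 0.1207]
ee_rot: [-0.702, 0.712, -0.009, 0.011]
force: [2.1, 0.7, 37.1]
opening: 0.0148
```

Call:
{"name": "arm_command", "arguments": {"deltas": [[1,0,-0.6,0,1],[2,0,-0.6,0,1],[3,0,-0.6,0,1],[4,0,-0.6,0,1],[5,0,-0.6,0,1]]}}

```text
time_s: 18.5
position: [0.5633, 0.0333, 0.1164]
ee_rot: [-0.702, 0.712, -0.001, 0.001]
force: [0.1, 0.9, -0.1]
opening: 0.0151
```

```bash
python3 - <<'E'
from h import *
fit2();rows()
c=camera("scene");w=camera("wrist")
cv2.imwrite("pics/e.png",np.hstack([cv2.resize(c["image"][170:330,220:380],(360,360),interpolation=2),cv2.resize(w["image"],(440,360))])[:,:,::-1])
E
```

```text
h,tilt deg,r 0.136 43.5 0.0511 iou 0.784
now [0.5627 0.0319 0.1159] yaw -1.586 F [-0.9 -2.5  6.1] op 0.0147 t 18.55 q6 -1.61
```

View pics/e.png

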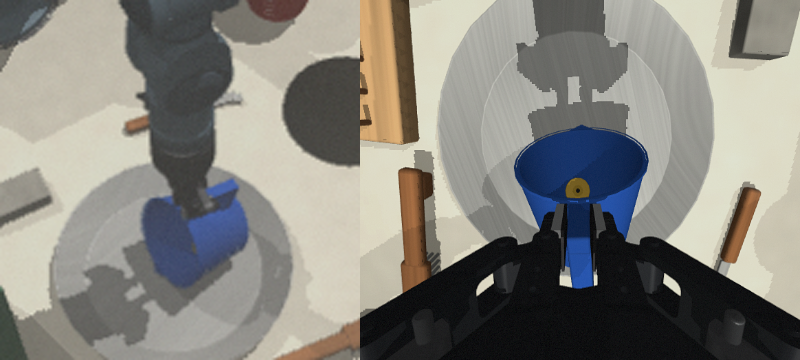

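Dragging tipped it to roughly 75–80°, with tags still inside. Next I'll rest the foot on the pan's +y rim and press down to take it past 90°.

Call:
{"name": "arm_command", "arguments": {"deltas": [[0,0,-3,0,1],[-3,0,-5.5,0,1],[-8,0,-5.5,0,1],[-10.3,0,-5.5,0,1],[-10.3,0,-4,0,1]]}}

```text
time_s: 19.27
position: [0.5638, 0.1383, 0.1547]
ee_rot: [-0.703, 0.711, -0.0, 0.0]
force: [1.1, -0.4, -1.8]
opening: 0.015
```

Call:
{"name": "arm_command", "arguments": {"deltas": [[0,0,0.4,0,1],[0,0,0.8,0,1]]}}

```text
time_s: 19.52
position: [0.563, 0.1354, 0.1461]
ee_rot: [-0.701, 0.713, 0.0, -0.001]
force: [0.2, -0.5, -2.0]
opening: 0.015
```

Call:
{"name": "arm_command", "arguments": {"deltas": [[0,0,0.4,0,1],[0,0,0.8,0,1]]}}

```text
time_s: 19.77
position: [0.5638, 0.1359, 0.1391]
ee_rot: [-0.702, 0.713, -0.0, 0.0]
force: [-0.3, -0.6, -1.8]
opening: 0.0151
```

Call:
{"name": "arm_command", "arguments": {"deltas": [[0.1,0,0.4,0,1],[0.2,0,0.8,0,1]]}}

```text
time_s: 20.02
position: [0.5688, 0.134, 0.1372]
ee_rot: [-0.702, 0.712, -0.004, 0.005]
force: [-2.0, -3.8, 28.8]
opening: 0.0147
```

Call:
{"name": "arm_command", "arguments": {"deltas": [[0.5,0,-0.3,0,1],[1,0,-0.3,0,1],[1.5,0,-0.2,0,1],[2,0,0,0,1]]}}

```text
time_s: 20.52
position: [0.5627, 0.1139, 0.1302]
ee_rot: [-0.702, 0.712, 0.0, -0.001]
force: [0.7, -0.4, -2.5]
opening: 0.0148
```

```bash
python3 - <<'E'
from h import *
rows()
c=camera("scene");w=camera("wrist")
cv2.imwrite("pics/f.png",np.hstack([cv2.resize(c["image"][170:330,220:380],(360,360),interpolation=2),cv2.resize(w["image"],(440,360))])[:,:,::-1])
E
```

```text
now [0.5627 0.1139 0.1302] yaw -1.585 F [ 0.7 -0.4 -2.5] op 0.0148 t 20.52 q6 -1.47
```

View pics/f.png

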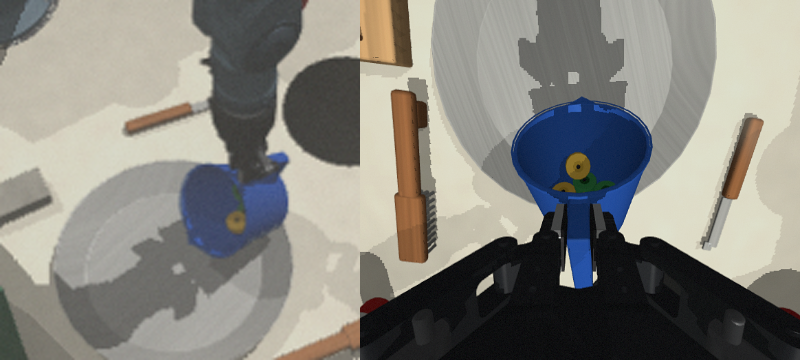

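Call:
{"name": "arm_command", "arguments": {"deltas": [[1.5,0,0.9,0,1],[2.5,0,1.6,0,1],[4,0,1.8,0,1],[5.5,0,1.9,0,1],[7,0,1.9,0,1],[8.5,0,1.9,0,1]]}}

```text
time_s: 21.38
position: [0.5614, 0.0285, 0.1114]
ee_rot: [-0.702, 0.712, 0.001, -0.0]
force: [0.9, 1.4, -1.0]
opening: 0.0152
```

Call:
{"name": "arm_command", "arguments": {"deltas": [[1.5,0,0,0,1],[3,0,0,0,1],[4.5,0,0,0,1]]}}

```text
time_s: 21.75
position: [0.5614, -0.0166, 0.1121]
ee_rot: [-0.702, 0.712, 0.0, -0.0]
force: [0.8, 1.1, -0.7]
opening: 0.0154
```

Call:
{"name": "arm_command", "arguments": {"deltas": [[1.5,0,0,0,1],[3,0,0,0,1]]}}

```text
time_s: 22.0
position: [0.561, -0.0466, 0.1122]
ee_rot: [-0.702, 0.712, -0.0, -0.0]
force: [0.6, 1.0, -1.5]
opening: 0.0149
```

```bash
python3 - <<'E'
from h import *
rows()
c=camera("scene");w=camera("wrist")
cv2.imwrite("pics/g.png",np.hstack([cv2.resize(c["image"][170:350,180:360],(360,360),interpolation=2),cv2.resize(w["image"],(440,360))])[:,:,::-1])
E
```

```text
now [ 0.561  -0.0466  0.1122] yaw -1.585 F [ 0.6  1.  -1.5] op 0.0149 t 22.0 q6 -1.75
```

View pics/g.png

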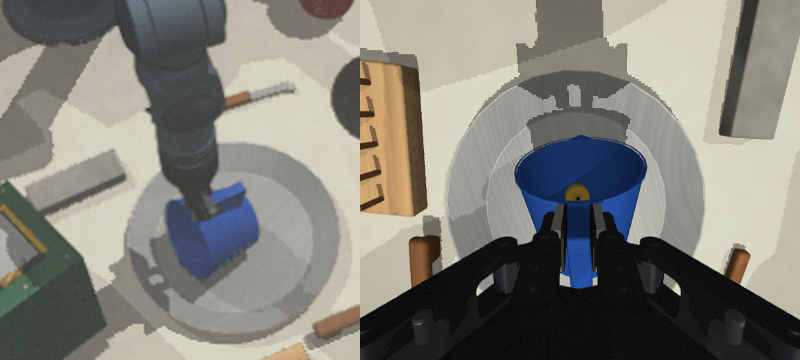

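Now lying on its side at about 81° on the pan floor with the lip toward the −y slope; whetstone, brush and pin block are untouched. Keep pushing so the lip catches the slope and the jug goes past level.

Call:
{"name": "arm_command", "arguments": {"deltas": [[1,0,0,0,1],[2,0,-0.1,0,1],[3,0,-0.3,0,1],[4,0,-0.5,0,1]]}}

```text
time_s: 22.6
position: [0.5602, -0.0864, 0.1171]
ee_rot: [-0.702, 0.712, -0.0, -0.0]
force: [-0.1, -0.2, -3.2]
opening: 0.0147
```

Call:
{"name": "arm_command", "arguments": {"deltas": [[1,0,-0.2,0,1],[2,0,-0.4,0,1],[3,0,-0.4,0,1]]}}

```text
time_s: 22.98
position: [0.5623, -0.1152, 0.1235]
ee_rot: [-0.702, 0.712, -0.001, 0.003]
force: [1.5, 4.2, 10.1]
opening: 0.0146
```

Call:
{"name": "arm_command", "arguments": {"deltas": [[1,0,0,0,1],[2,0,0,0,1],[3,0,0,0,1]]}}

```text
time_s: 23.35
position: [0.564, -0.1466, 0.1258]
ee_rot: [-0.702, 0.712, -0.004, 0.003]
force: [1.9, 2.7, 13.8]
opening: 0.0149
```

```bash
python3 - <<'E'
from h import *
rows()
c=camera("scene");w=camera("wrist")
cv2.imwrite("pics/i.png",np.hstack([cv2.resize(c["image"][170:350,180:360],(360,360),interpolation=2),cv2.resize(w["image"],(440,360))])[:,:,::-1])
E
```

```text
now [ 0.564  -0.1466  0.1258] yaw -1.585 F [ 1.9  2.7 13.8] op 0.0149 t 23.35 q6 -1.92
```

View pics/i.png

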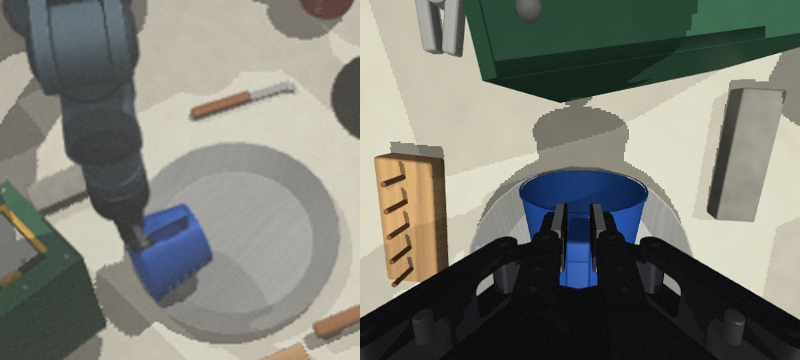

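Now past horizontal, lip near the −y slope. Lift gently, back to mid-pan, and shake the tags out by quick retreats in +y.

Call:
{"name": "arm_command", "arguments": {"deltas": [[0,0,-0.8,0,1],[-0.5,0,-1.6,0,1],[-2,0,-2.4,0,1],[-5,0,-2.6,0,1],[-8,0,-2.6,0,1],[-11,0,-2.6,0,1],[-12,0,-2.6,0,1]]}}

```text
time_s: 24.32
position: [0.5606, -0.0232, 0.1471]
ee_rot: [-0.703, 0.711, 0.001, -0.0]
force: [-0.7, 0.3, -2.7]
opening: 0.0146
```

Call:
{"name": "arm_command", "arguments": {"deltas": [[-6.2,0,0,0,1],[-10,0,0,0,1],[-5,0,0,0,1],[-11,0,0,0,1],[-6,0,0,0,1],[-12,0,0,0,1]]}}

```text
time_s: 25.08
position: [0.5654, 0.0857, 0.1477]
ee_rot: [-0.696, 0.718, -0.002, -0.0]
force: [0.4, 0.5, -0.5]
opening: 0.0
```

```bash
python3 - <<'E'
from h import *
rows()
c=camera("scene");w=camera("wrist")
cv2.imwrite("pics/j.png",np.hstack([cv2.resize(c["image"][170:350,200:380],(360,360),interpolation=2),cv2.resize(w["image"],(440,360))])[:,:,::-1])
E
```

```text
now [0.5654 0.0857 0.1477] yaw -1.601 F [ 0.4  0.5 -0.5] op 0.0 t 25.07 q6 -1.5
```

View pics/j.png

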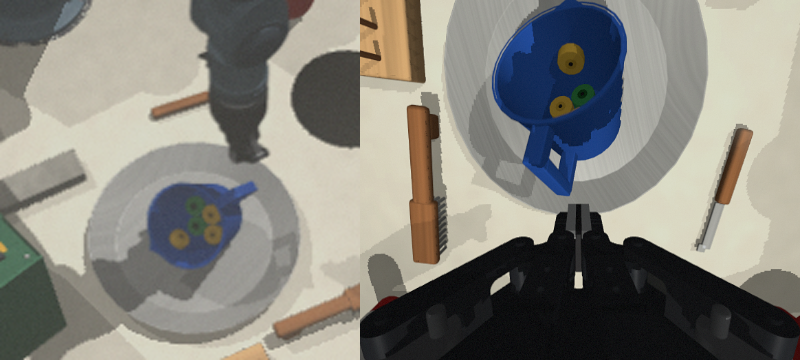

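The jug slipped out of the light grip while shaking and now sits in the pan with the tags still inside (scene half: jug at (197,222), handle up-right). I should have raised the grip first. Let it settle, move up and measure its new pose.

Call:
{"name": "arm_command", "arguments": {"deltas": [[-2,0,-4,0,0],[-3,0,-8,0,0],[-3,0,-12,0,0],[-3,0,-12,0,0]], "grip_force": 40}}

```text
time_s: 25.68
position: [0.5657, 0.1248, 0.2713]
ee_rot: [-0.702, 0.712, -0.003, 0.003]
force: [-0.3, 0.4, -0.3]
opening: 0.0724
```

```bash
python3 - <<'E'
from h import *
rows()
for n in("scene","top","wrist"):
    c=camera(n);h=hsv(c).astype(int);np.save(f"{n}.npy",c["image"])
    d=cut_out(c,"jug_mid");print(n,[(round(x["score"],2),[round(v) for v in x["rect"]],np.median(h[x["region"]],0).tolist(),int(x["region"].sum())) for x in d])
    for q in("e0_mid","p0_mid"):
        print(q,[(round(x["score"],2),[round(v) for v in x["rect"]]) for x in cut_out(c,q)][:7])
E
```

```text
now [0.5657 0.1248 0.2713] yaw -1.585 F [-0.3  0.4 -0.3] op 0.0724 t 25.68 q6 -1.45
scene [(0.72, [405, 128, 441, 175], [3.0, 114.0, 97.0], 1353), (0.69, [338, 301, 404, 337], [13.0, 110.0, 161.0], 762), (0.6, [289, 245, 340, 291], [113.0, 68.0, 97.0], 1468), (0.5, [349, 152, 362, 180], [4.0, 97.0, 91.0], 213), (0.17, [303, 271, 314, 279], [21.0, 140.0, 181.0], 65)]
e0_mid [(0.71, [286, 248, 339, 291]), (0.28, [279, 212, 326, 230])]
p0_mid []
top [(0.86, [96, 280, 150, 344], [1.0, 201.0, 65.0], 2186), (0.59, [191, 332, 244, 377], [1.0, 199.0, 69.0], 1978), (0.53, [470, 190, 536, 249], [23.0, 14.0, 128.0], 2657), (0.38, [354, 214, 360, 231], [110.0, 176.0, 70.0], 31)]
e0_mid []
p0_mid []
wrist [(0.97, [519, 324, 638, 442], [2.0, 208.5, 58.0], 1998), (0.92, [267, 71, 391, 232], [110.0, 201.0, 76.0], 10919)]
e0_mid []
p0_mid [(0.71, [337, 126, 356, 146])]
```

```bash
cat >> h.py <<'E'
def bluemask(c,smin=60):
    h=hsv(c).astype(int);m=((h[...,0]>103)&(h[...,0]<130)&(h[...,1]>(120 if c["k1"]>-.1 and False else smin))&(h[...,2]>35)).astype(np.uint8)
    m=cv2.morphologyEx(m,cv2.MORPH_OPEN,np.ones((2,2)));n,l,s,_=cv2.connectedComponentsWithStats(m);m=(l==1+np.argmax(s[1:,4])).astype(np.uint8)
    cn,_=cv2.findContours(m,0,2);cn=[max(cn,key=cv2.contourArea)];return cv2.drawContours(m*0,cn,-1,1,-1)>0
def jugfit(names=("scene","wrist"),z=.003,x0=None,free=3):
    cs=[camera(n) for n in names];ms=[bluemask(c) for c in cs];print([int(m.sum()) for m in ms])
    def pts(P,x):
        r=R.from_euler("zyx",[x[2],*(x[3:5] if len(x)>3 else (0,0))]) if len(x)>3 else R.from_euler("z",x[2])
        Q=r.apply(P);return Q+[x[0],x[1],z-lo(r)]
    lo=lambda r:r.apply(np.r_[circ(.0465,0),circ(.061,.095)])[:,2].min()
    def f(x):
        s=0
        for c,m in zip(cs,ms):
            a=np.zeros((480,640),np.uint8)
            for P in JUG:cv2.fillConvexPoly(a,cv2.convexHull(np.round(proj(c,pts(P,x))*16).astype(np.int32)),1,shift=4)
            s-=((a>0)&m).sum()/((a>0)|m).sum()
        return s/len(cs)
    best=None
    for yaw in np.arange(0,6.28,.785):
      for p in ([[]] if free==3 else [[0,0],[-1,0],[0,1],[0,-1]]):
        s=np.array([x0[0],x0[1],yaw]+p);r=minimize(f,s,method="Nelder-Mead",options=dict(initial_simplex=np.vstack([s]+[s+np.eye(len(s))[i]*[.02,.02,.3,.3,.3][i] for i in range(len(s))]),maxiter=200))
        if best is None or r.fun<best.fun:best=r
    print("jug",best.x.round(4),"iou",round(-best.fun,3),[round(float(v),3) for v in np.array([best.x[0]+.084*np.cos(best.x[2]),best.x[1]+.084*np.sin(best.x[2])])]);return best.x
E
python3 - <<'E'
from h import *
x0=ray(camera("scene"),[(308,270)],.05)[0];print(x0)
jugfit(x0=x0)
jugfit(names=("wrist",),x0=x0)
E
```

```text
[0.54861775 0.06189516 0.05      ]
[1104, 13281]
jug [0.5508 0.0634 1.3883] iou 0.786 [0.566, 0.146]
[13274]
jug [0.5498 0.0623 1.3989] iou 0.953 [0.564, 0.145]
```

The fit says the jug is upright in the pan at (0.550, 0.062), handle toward +y (wrist IoU 0.95). Regrip the handle, repeat the jerk and drag, and this time clamp hard before shaking.

```bash
python3 -c "
from h import *
rows((.565,.145,.16,-1.75),(.565,.145,.046,-1.75))"
```

```text
now [0.5635 0.1244 0.2672] yaw -1.585 F [-0.3 -0.   0.3] op 0.0852 t 26.48 q6 -1.45
(0.565, 0.145, 0.16, -1.75) -> [-2.1, -0.1, 10.7] 0.165 rows>= 2
(0.565, 0.145, 0.046, -1.75) -> [-2.1, -0.1, 22.1] 0.165 rows>= 4
```

Call:
{"name": "arm_command", "arguments": {"deltas": [[-2.1,-0.1,6,0.165,0],[-2.1,-0.1,12,0.165,0],[-2.1,-0.1,17,0.165,0],[-2.1,-0.1,20,0.165,0],[-2.1,-0.1,22,0.165,0],[-2.1,-0.1,22.1,0.165,0]], "grip_force": 20}}

```text
time_s: 27.22
position: [0.5631, 0.1451, 0.0445]
ee_rot: [-0.641, 0.768, 0.001, -0.002]
force: [-0.1, -0.8, 0.2]
opening: 0.0853
```

Call:
{"name": "arm_command", "arguments": {"deltas": [[0,0,0,0,1],[0,0,0,0,1],[0,0,0,0,1],[0,0,0,0,1]]}}

```text
time_s: 27.72
position: [0.5654, 0.1456, 0.0468]
ee_rot: [-0.641, 0.768, -0.0, 0.001]
force: [-0.9, -0.5, 1.4]
opening: 0.015
```

Call:
{"name": "arm_command", "arguments": {"deltas": [[0,0,-3,0,1],[0.3,0,-7,0,1],[0.9,0,-12,0,1],[1.4,0,-17,0,1],[2,0,-20,0,1],[2,0,-20,0,1]]}}

```text
time_s: 28.48
position: [0.5628, 0.1257, 0.2485]
ee_rot: [-0.641, 0.768, -0.001, 0.002]
force: [-0.1, 0.0, -2.8]
opening: 0.0155
```

Call:
{"name": "arm_command", "arguments": {"deltas": [[0,0,6,0,1],[0,0,0,0,1],[0,0,6,0,1],[0,0,0,0,1],[0,0,6,0,1],[0,0,0,0,1],[0,0,0,0,1]]}}

```text
time_s: 29.35
position: [0.5524, 0.125, 0.2387]
ee_rot: [-0.641, 0.768, 0.005, -0.008]
force: [1.9, 0.7, -0.1]
opening: 0.0151
```

```bash
python3 - <<'E'
from h import *
rows()
w=camera("wrist");m=bluemask(w);ys,xs=np.where(m);print("blue",m.sum(),xs.min(),xs.max(),ys.min(),ys.max())
fit2((.065,.1,.08));np.save("wm.npy",w["image"])
E
```

```text
now [0.5524 0.125  0.2387] yaw -1.75 F [ 1.9  0.7 -0.1] op 0.0151 t 29.35 q6 -1.28
blue 34129 212 433 87 358
h,tilt deg,r 0.0848 44.0 0.0657 iou 0.85
```

Call:
{"name": "arm_command", "arguments": {"deltas": [[0,0,0,-0.18,1],[0,0,3,-0.18,1],[0,0,6,-0.18,1],[0,0,8,-0.18,1],[0,0,10,-0.18,1],[0,0,11,-0.18,1],[0,0,11,-0.18,1]]}}

```text
time_s: 30.32
position: [0.5629, 0.1259, 0.1365]
ee_rot: [0.707, -0.707, 0.001, -0.001]
force: [0.2, 0.3, -2.1]
opening: 0.0154
```

```bash
python3 -c "
from h import *
rows((.565,.10,.13,-1.571),(.565,.09,.115,-1.571),(.565,.0,.11,-1.571),(.565,-.08,.11,-1.571))"
```

```text
now [0.5629 0.1259 0.1365] yaw -1.57 F [ 0.2  0.3 -2.1] op 0.0154 t 30.32 q6 -1.46
(0.565, 0.1, 0.13, -1.571) -> [2.6, -0.2, 0.6] 0.001 rows>= 1
(0.565, 0.09, 0.115, -1.571) -> [3.6, -0.2, 2.1] 0.001 rows>= 1
(0.565, 0.0, 0.11, -1.571) -> [12.6, -0.2, 2.6] 0.001 rows>= 3
(0.565, -0.08, 0.11, -1.571) -> [20.6, -0.2, 2.6] 0.001 rows>= 4
```

Call:
{"name": "arm_command", "arguments": {"deltas": [[2.6,-0.2,0.8,0,1],[3.6,-0.2,2,0,1],[5,-0.2,2.4,0,1],[6.5,-0.2,2.5,0,1],[8,-0.2,2.5,0,1],[9.5,-0.2,2.5,0,1],[11,-0.2,2.5,0,1]]}}

```text
time_s: 31.2
position: [0.5634, 0.0152, 0.1111]
ee_rot: [0.707, -0.707, -0.0, -0.0]
force: [0.8, 1.2, -1.9]
opening: 0.0149
```

Call:
{"name": "arm_command", "arguments": {"deltas": [[1.5,0,0,0,1],[3,0,0,0,1],[4.5,0,0,0,1],[6,0,0,0,1],[7.5,0,0,0,1],[9,0,0,0,1]]}}

```text
time_s: 31.95
position: [0.5632, -0.0754, 0.1111]
ee_rot: [0.707, -0.707, 0.0, 0.0]
force: [-0.4, 0.9, -1.0]
opening: 0.015
```

Call:
{"name": "arm_command", "arguments": {"deltas": [[1,0,0,0,1],[2,0,-0.2,0,1],[3,0,-0.4,0,1],[4,0,-0.6,0,1],[5,0,-0.8,0,1],[6,0,-0.8,0,1]]}}

```text
time_s: 32.7
position: [0.5639, -0.1351, 0.1199]
ee_rot: [0.707, -0.707, 0.001, -0.0]
force: [1.2, 2.7, 4.6]
opening: 0.015
```

```bash
python3 - <<'E'
from h import *
rows()
w=camera("wrist");m=bluemask(w);ys,xs=np.where(m);print("blue",m.sum(),xs.min(),xs.max(),ys.min(),ys.max())
E
```

```text
now [ 0.5639 -0.1351  0.1199] yaw -1.57 F [1.2 2.7 4.6] op 0.015 t 32.7 q6 -1.92
blue 10817 224 415 221 324
```

Force readings and the geometry suggest the handle has crept to the fingertips, which would explain the drop. I'll back onto the flat floor (jug on its side), crack the fingers slightly, sink 12 mm and regrip.

Call:
{"name": "arm_command", "arguments": {"deltas": [[-2,0,0,0,1],[-4,0,0.4,0,1],[-6,0,0.8,0,1],[-7.5,0,0.9,0,1],[-7.5,0,0.9,0,1]]}}

```text
time_s: 33.38
position: [0.5629, -0.0577, 0.1099]
ee_rot: [0.708, -0.706, -0.0, 0.0]
force: [0.5, -1.1, -2.9]
opening: 0.0155
```

Call:
{"name": "arm_command", "arguments": {"deltas": [[0,0,0,0,0.74],[0,0,0.4,0,0.74],[0,0,1.2,0,0.74],[0,0,1.2,0,1],[0,0,1.2,0,1],[0,0,1.2,0,1]]}}

```text
time_s: 34.12
position: [0.563, -0.0594, 0.0979]
ee_rot: [0.707, -0.707, -0.0, 0.0]
force: [-0.7, 0.2, -2.0]
opening: 0.0155
```

```bash
python3 - <<'E'
from h import *
rows()
w=camera("wrist");c=camera("scene")
cv2.imwrite("pics/k.png",np.hstack([cv2.resize(c["image"][170:350,200:380],(360,360),interpolation=2),cv2.resize(w["image"],(440,360))])[:,:,::-1])
E
```

```text
now [ 0.563  -0.0594  0.0979] yaw -1.57 F [-0.7  0.2 -2. ] op 0.0155 t 34.12 q6 -1.79
```

View pics/k.png

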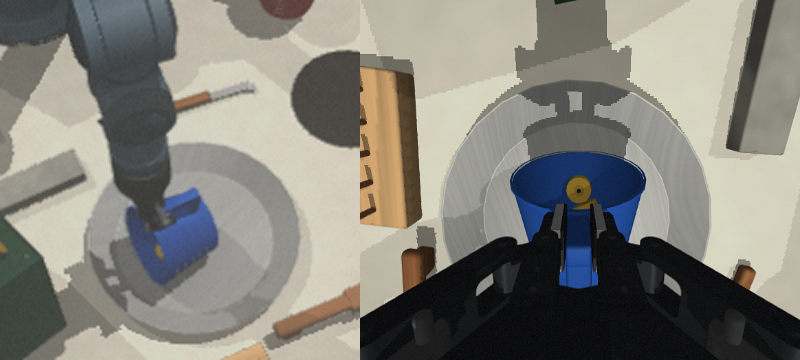

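The view shows the jug on its side in the grip (~80°), a yellow tag visible at the mouth. My height bookkeeping disagrees with the picture, so one better fit that ignores the pixels hidden by the gripper.

```bash
cat >> h.py <<'E'
def fit3(starts=(20,50,80,100)):
    o=get_obs();c=camera("wrist");H=hsv(c).astype(int)
    dark=(H[...,2]<45)&(H[...,1]<110);dark[:220]=0
    bad=cv2.dilate(dark.astype(np.uint8),np.ones((7,7)))>0
    m=((H[...,0]>103)&(H[...,0]<130)&(H[...,1]>100)&(H[...,2]>30)).astype(np.uint8)
    n,l,s,_=cv2.connectedComponentsWithStats(m);m=(l==1+np.argmax(s[1:,4])).astype(np.uint8)
    cn,_=cv2.findContours(m,0,2);m=cv2.drawContours(m*0,cn,-1,1,-1)>0
    def f(x):
        a=np.zeros((480,640),np.uint8)
        for P in JUG:cv2.fillConvexPoly(a,cv2.convexHull(np.round(proj(c,tilted(P-[x[2]-.084,0,0],x[1],o,x[0]))*16).astype(np.int32)),1,shift=4)
        a=(a>0)&~bad;return -(a&m).sum()/(a|(m&~bad)).sum()
    for t in np.radians(starts):
        s=np.array([.065,t,.08]);b=minimize(f,s,method="Nelder-Mead",options=dict(initial_simplex=[s,s+[.015,0,0],s+[0,.2,0],s+[0,0,.012]]))
        x=b.x;P=tilted(np.r_[circ(.0465,0),circ(.061,.095)]-[x[2]-.084,0,0],x[1],o,x[0])
        print("h %.3f tilt %.1f r %.3f iou %.3f lowest z %.3f lip %s"%(x[0],np.degrees(x[1]),x[2],-b.fun,P[:,2].min(),P[60].round(3)))
E
python3 -c "
from h import *
fit3()"
```

```text
h 0.096 tilt 80.7 r 0.055 iou 0.891 lowest z 0.002 lip [ 0.563 -0.078  0.003]
h 0.092 tilt 82.7 r 0.055 iou 0.888 lowest z 0.003 lip [ 0.563 -0.077  0.003]
h 0.095 tilt 81.1 r 0.055 iou 0.891 lowest z 0.002 lip [ 0.563 -0.077  0.003]
h 0.061 tilt 109.9 r 0.055 iou 0.837 lowest z -0.004 lip [ 0.563 -0.052 -0.004]
```

The fit puts the fingers at the very top arm of the handle (the jug slid down in the 20 N grip), lying at 81° on the floor. I'll re-seat the grip on the middle of the limb (3 cm up, 4 cm toward the foot) with 35 N.

Call:
{"name": "arm_command", "arguments": {"deltas": [[0,0,0,0,0.72],[0,0,-1.2,0,0.72],[0,0,-2.5,0,0.72],[-2,0,-2.5,0,0.72],[-4,0,-2.5,0,0.72],[-4,0,-2.5,0,1],[-4,0,-2.5,0,1],[-4,0,-2.5,0,1]], "grip_force": 35}}

```text
time_s: 35.28
position: [0.5631, -0.0195, 0.1229]
ee_rot: [0.707, -0.707, -0.0, 0.0]
force: [1.8, 0.1, 0.7]
opening: 0.0003
```

```bash
python3 -c "
from h import *
rows();fit3((70,85))"
```

```text
now [ 0.5631 -0.0195  0.1229] yaw -1.571 F [1.8 0.1 0.7] op 0.0003 t 35.27 q6 -1.72
h 0.054 tilt 83.0 r 0.086 iou 0.959 lowest z 0.001 lip [ 0.563 -0.078  0.001]
h 0.062 tilt 79.7 r 0.090 iou 0.960 lowest z -0.004 lip [ 0.563 -0.078 -0.001]
```

```bash
python3 - <<'E'
from h import *
w=camera("wrist")
cv2.imwrite("pics/l.png",cv2.resize(w["image"][180:430,190:450],(624,600),interpolation=2)[:,:,::-1])
E
```

```text
(no output)
```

View pics/l.png

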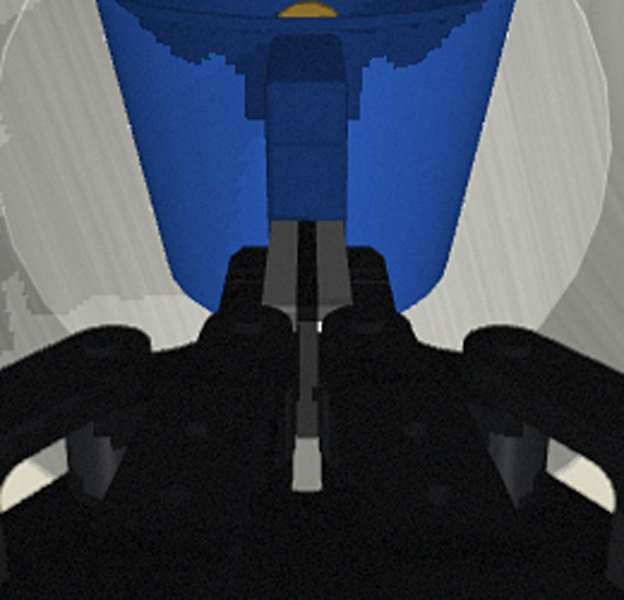

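The fingers closed on nothing: the limb shows at (307,80–220) in the crop, ending exactly where the fingertips start. Compare with predicted positions numerically.

```bash
python3 - <<'E'
from h import *
o=get_obs();c=camera("wrist")
crop=lambda p:np.round((p-[190,180])*2.4).astype(int).tolist()
for h,t,r in((.058,81.3,.087),(.054,83,.086),(.062,79.7,.09)):
    for nm,pt in dict(limb_top_out=(.092,0,.092),limb_bot_out=(.092,0,.018),limb_bot_in=(.08,0,.018),rim=(.061,0,.095),foot=(.0465,0,0)).items():
        w=tilted(np.array([pt])-[r-.084,0,0],np.radians(t),o,h);print(nm,w[0].round(3),crop(proj(c,w)[0]),end=" | ")
    print()
M=R.from_quat(o["ee_rot"]).as_matrix();print([crop(proj(c,o["position"]-k*M[:,2])[0]) for k in(0,.019,.04)],c["eye"])
# jug free: lying, y and roll
E
```

```text
limb_top_out [ 0.563 -0.053  0.152] [304, 90] | limb_bot_out [0.563 0.021 0.141] [304, 396] | limb_bot_in [0.563 0.019 0.129] [304, 361] | rim [ 0.563 -0.06   0.122] [304, 27] | foot [0.563 0.032 0.093] [305, 333] | 
limb_top_out [ 0.563 -0.057  0.153] [304, 69] | limb_bot_out [0.563 0.017 0.144] [304, 388] | limb_bot_in [0.563 0.015 0.132] [304, 354] | rim [ 0.563 -0.063  0.122] [304, 13] | foot [0.563 0.029 0.096] [305, 331] | 
limb_top_out [ 0.563 -0.049  0.149] [304, 106] | limb_bot_out [0.563 0.024 0.136] [304, 397] | limb_bot_in [0.563 0.022 0.124] [304, 361] | rim [ 0.563 -0.057  0.119] [304, 39] | foot [0.563 0.034 0.088] [305, 330] | 
[[304, 201], [304, 232], [304, 275]] [ 0.5629092  -0.08490019  0.30037845]
```

Call:
{"name": "arm_command", "arguments": {"deltas": [[0,0,0,0,0.6],[0,0,0,0,0.6]]}}

```text
time_s: 35.67
position: [0.5633, -0.0195, 0.1232]
ee_rot: [0.707, -0.707, 0.0, 0.0]
force: [-1.1, -0.6, 0.3]
opening: 0.0338
```

```bash
python3 - <<'E'
from h import *
rows();c=camera("wrist");im=c["image"]
# horizontal profile of blue along rows at columns near centre
H=hsv(c).astype(int);b=(H[...,0]>103)&(H[...,0]<130)&(H[...,1]>100)&(H[...,2]>30)
for r in range(200,400,8):
    print(r,"".join("B" if b[r,x] else ("k" if H[r,x,2]<50 else ".") for x in range(230,410,4)))
fit3((81,))
E
```

```text
now [ 0.5633 -0.0195  0.1232] yaw -1.571 F [-1.1 -0.6  0.3] op 0.0338 t 35.67 q6 -1.72
200 ..BBBBBBBBBBBBBBBBBBBBBBBBBBBBBBBBBBBBBBBBB..
208 ..BBBBBBBBBBBBBBBBBBBBBBBBBBBBBBBBBBBBBBBB...
216 ...BBBBBBBBBBBBBBBBBBBBBBBBBBBBBBBBBBBBBBB...
224 ....BBBBBBBBBBBBBBBBBBBBBBBBBBBBBBBBBBBBB....
232 ....BBBBBBBBBBBBBBBBBBBBBBBBBBBBBBBBBBBBB....
240 .....BBBBBBBBBBBBBBBBBBBBBBBBBBBBBBBBBBB.....
248 .....BBBBBBBBBBBBBBBBBBBBBBBBBBBBBBBBBBB.....
256 ......BBBBBBBBBBBBBBBBBBBBBBBBBBBBBBBBB......
264 ......BBBBBBBBBBBBBBBBBBBBBBBBBBBBBBBBB......
272 .......BBBBBBBBBBBBBBBBBBBBBBBBBBBBBBB.......
280 .......B...kkBBBBBBBBBBBBBBBBBBBkk..BB.......
288 ....kkk....kkBBBBBBBBBBBBBBBBBBBkk...kkk.....
296 ...kkkk...kkkBBBBBBBBBBBBBBBBBBBkkk...kkk....
304 ..kkkk...kkkkBBBBBBBBBBBBBBBBBBBkkk....kkk...
312 kkkkkkkk.kkkk.BBBBBBBBBBBBBBBB..kkkk.kkkkkkkk
320 kkkkkkkkkkkkk......BBBBBBB......kkkkkkkkkkkkk
328 kkkkkkkkkkkk.......BBBBBBB......kkkkkkkkkkkkk
336 kkkkkkkkkkkk.......BBBBBBB.......kkkkkkkkkkkk
344 kkkkkkkkkkkk.....................kkkkkkkkkkkk
352 kkkkkkkkk.k.......................kkkkkkkkkkk
360 kkkkkkkkk.k.........................kkkkkkkkk
368 kkkkkkkkk...........................kkkkkkkkk
376 kkkkkkkkk...........................kkkkkkkkk
384 kkkkkkkkkkkkkkkkkkkkk...kkkkkkkkkkkkkkkkkkkkk
392 kkkkkkkkkkkkkkkkkkkkkkkkkkkkkkkkkkkkkkkkkkkkk
h 0.058 tilt 81.4 r 0.090 iou 0.973 lowest z -0.001 lip [ 0.563 -0.078 -0.001]
```

```bash
python3 - <<'E'
from h import *
o=get_obs();c=camera("wrist");print(c["intrinsics"][0,0],o["opening"],c["eye"],o["position"])
for y in(-.0305,-.0195):
  for z in np.arange(.12,.18,.01):
    p=proj(c,np.array([[.563-o["opening"]/2,y,z],[.563+o["opening"]/2,y,z]]));print(y,round(z,2),p.round(0).tolist())
E
```

```text
334.4808006777584 0.034118085700255256 [ 0.56297011 -0.08464377  0.30054408] [ 0.56330042 -0.0194065   0.12320823]
-0.0305 0.12 [[348.0, 243.0], [287.0, 243.0]]
-0.0305 0.13 [[349.0, 248.0], [285.0, 248.0]]
-0.0305 0.14 [[351.0, 254.0], [284.0, 254.0]]
-0.0305 0.15 [[353.0, 261.0], [282.0, 261.0]]
-0.0305 0.16 [[355.0, 269.0], [279.0, 269.0]]
-0.0305 0.17 [[358.0, 277.0], [277.0, 277.0]]
-0.0195 0.12 [[347.0, 262.0], [288.0, 262.0]]
-0.0195 0.13 [[349.0, 268.0], [286.0, 268.0]]
-0.0195 0.14 [[351.0, 275.0], [284.0, 275.0]]
-0.0195 0.15 [[353.0, 283.0], [282.0, 283.0]]
-0.0195 0.16 [[355.0, 291.0], [280.0, 291.0]]
-0.0195 0.17 [[357.0, 301.0], [277.0, 301.0]]
```

Resolved: at 34 mm opening the limb is clearly visible between the fingers, and the images place the real fingertips about 20–25 mm above my nominal TCP, so I have been gripping too high. Lower 2.3 cm here and close.

Call:
{"name": "arm_command", "arguments": {"deltas": [[0,0,1,0,0.6],[0,0,2,0,0.6],[0,0,2.3,0,0.6],[0,0,2.3,0,1],[0,0,2.3,0,1],[0,0,2.3,0,1]], "grip_force": 35}}

```text
time_s: 36.58
position: [0.5631, -0.0193, 0.1001]
ee_rot: [0.707, -0.707, -0.0, 0.0]
force: [0.2, -0.1, -2.1]
opening: 0.0153
```

```bash
python3 -c "
from h import *
rows();fit3((75,90))"
```

```text
now [ 0.5631 -0.0193  0.1001] yaw -1.57 F [ 0.2 -0.1 -2.1] op 0.0153 t 36.58 q6 -1.72
h 0.054 tilt 81.6 r 0.065 iou 0.975 lowest z 0.000 lip [ 0.563 -0.079  0.   ]
h 0.054 tilt 81.4 r 0.066 iou 0.974 lowest z -0.000 lip [ 0.563 -0.079 -0.   ]
```

Gripped mid-limb (h≈54 mm, tilt 81.5°, fit IoU 0.975). Now push the lip into the −y slope and follow the arc.

Call:
{"name": "arm_command", "arguments": {"deltas": [[1,0,0,0,1],[2,0,0,0,1],[3,0,0,0,1],[4,0,0,0,1],[5,0,0,0,1],[6,0,-0.1,0,1],[7,0,-0.3,0,1]]}}

```text
time_s: 37.5
position: [0.5663, -0.089, 0.1074]
ee_rot: [0.707, -0.707, 0.002, -0.003]
force: [-2.2, 4.3, 14.2]
opening: 0.0151
```

```bash
python3 -c "
from h import *
rows();fit3((80,100))"
```

```text
now [ 0.5663 -0.089   0.1074] yaw -1.57 F [-2.2  4.3 14.2] op 0.0151 t 37.5 q6 -1.84
h 0.067 tilt 97.2 r 0.067 iou 0.926 lowest z -0.004 lip [ 0.566 -0.101 -0.004]
h 0.066 tilt 97.4 r 0.057 iou 0.929 lowest z 0.005 lip [ 0.566 -0.103  0.005]
```

Call:
{"name": "arm_command", "arguments": {"deltas": [[0.8,0,-0.1,0,1],[1.6,0,-0.2,0,1],[2.4,0,-0.2,0,1],[3.2,0,-0.2,0,1],[4,0,-0.1,0,1]]}}

```text
time_s: 38.17
position: [0.5639, -0.1297, 0.105]
ee_rot: [0.707, -0.707, 0.0, -0.001]
force: [-0.4, 2.6, 4.4]
opening: 0.0151
```

```bash
python3 -c "
from h import *
rows();fit3((90,115))"
```

```text
now [ 0.5639 -0.1297  0.105 ] yaw -1.571 F [-0.4  2.6  4.4] op 0.0151 t 38.17 q6 -1.91
h 0.073 tilt 111.2 r 0.060 iou 0.949 lowest z 0.003 lip [ 0.564 -0.106  0.003]
h 0.073 tilt 110.8 r 0.062 iou 0.949 lowest z 0.002 lip [ 0.564 -0.107  0.002]
```

111° now. Clamp at 120 N, back to mid-pan just off the floor, then lift and shake.

Call:
{"name": "arm_command", "arguments": {"deltas": [[0,0,0,0,1],[0,0,-0.5,0,1],[-2,0,-1,0,1],[-4.5,0,-1.5,0,1],[-7,0,-2,0,1],[-10,0,-2.5,0,1],[-12,0,-3,0,1],[-12,0,-3.5,0,1]], "grip_force": 120}}

```text
time_s: 39.22
position: [0.5628, -0.0077, 0.1392]
ee_rot: [0.708, -0.706, -0.0, 0.0]
force: [-0.1, 0.3, -1.3]
opening: 0.0133
```

Call:
{"name": "arm_command", "arguments": {"deltas": [[0,0,-1,0,1],[-3,0,-1,0,1],[0,0,-1,0,1],[-3,0,-1,0,1],[0,0,-1,0,1],[0,0,-1,0,1]]}}

```text
time_s: 39.98
position: [0.5637, -0.0116, 0.1497]
ee_rot: [-0.706, 0.708, -0.001, -0.0]
force: [-0.5, 0.5, -1.6]
opening: 0.0131
```

```bash
python3 -c "
from h import *
rows();fit3((90,115))
for n in('wrist','scene','top'):
    c=camera(n);h=hsv(c).astype(int)
    for nm,lo,hi in(('yel',16,30),('grn',50,80)):
        m=((h[...,0]>lo)&(h[...,0]<hi)&(h[...,1]>110)&(h[...,2]>50)).astype(np.uint8);k,l,s,ce=cv2.connectedComponentsWithStats(m)
        print(n,nm,[(ce[i].round().tolist(),int(s[i,4])) for i in range(1,k) if s[i,4]>25])
"
```

```text
now [ 0.5637 -0.0116  0.1497] yaw -1.574 F [-0.5  0.5 -1.6] op 0.0131 t 39.98 q6 -1.7
h 0.073 tilt 111.2 r 0.062 iou 0.945 lowest z 0.046 lip [0.564 0.012 0.046]
h 0.072 tilt 111.0 r 0.065 iou 0.944 lowest z 0.043 lip [0.564 0.013 0.043]
wrist yel [([28.0, 44.0], 474), ([75.0, 141.0], 6177), ([26.0, 76.0], 769), ([30.0, 117.0], 448), ([325.0, 127.0], 1308), ([16.0, 130.0], 36), ([311.0, 200.0], 768), ([45.0, 219.0], 160)]
wrist grn [([296.0, 113.0], 796), ([322.0, 161.0], 708)]
scene yel [([457.0, 201.0], 559), ([161.0, 298.0], 311), ([288.0, 295.0], 53), ([266.0, 301.0], 53), ([185.0, 308.0], 26)]
scene grn []
top yel [([425.0, 27.0], 28), ([429.0, 34.0], 175), ([454.0, 35.0], 106), ([499.0, 52.0], 32), ([505.0, 227.0], 614), ([490.0, 195.0], 53), ([136.0, 221.0], 985)]
top grn [([615.0, 293.0], 681)]
```

Weight reads 1.6 N, the empty jug, and the wrist view shows 3 yellow and 2 green tags in the pan. Now take the jug to the mat and right it: drag the lip on the rubber toward +y to bring the tilt back to ~81°, then roll over the foot edge.

Call:
{"name": "arm_command", "arguments": {"deltas": [[0,0,-4,0,1],[-4,1.2,-6,0,1],[-10,3,-6,0,1],[-16,5,-6,0,1],[-22,7,-6,0,1],[-27,8.9,-6,0,1],[-29.8,8.9,-3,0,1],[-29.8,8.9,1,0,1]]}}

```text
time_s: 41.18
position: [0.4748, 0.292, 0.1396]
ee_rot: [0.709, -0.705, 0.001, -0.002]
force: [1.1, 0.0, -2.3]
opening: 0.0126
```

Call:
{"name": "arm_command", "arguments": {"deltas": [[0,0,1.3,0,1],[0,0,2.5,0,1],[0,0,3.2,0,1],[0,0,3.5,0,1]], "grip_force": 35}}

```text
time_s: 41.68
position: [0.4754, 0.2885, 0.1055]
ee_rot: [-0.707, 0.707, -0.001, 0.001]
force: [-2.0, -1.6, 12.2]
opening: 0.013
```

```bash
python3 -c "
from h import *
rows();fit3((90,115))"
```

```text
now [0.4754 0.2885 0.1055] yaw -1.571 F [-2.  -1.6 12.2] op 0.013 t 41.67 q6 -1.14
h 0.073 tilt 115.5 r 0.053 iou 0.964 lowest z 0.012 lip [0.475 0.318 0.012]
h 0.073 tilt 108.4 r 0.060 iou 0.964 lowest z 0.003 lip [0.475 0.306 0.003]
```

Call:
{"name": "arm_command", "arguments": {"deltas": [[-1.2,0,0,0,1],[-2.4,0,-0.2,0,1],[-3.6,0,-0.3,0,1],[-4.8,0,-0.2,0,1],[-6,0,0,0,1],[-7.2,0,0.3,0,1],[-8.4,0,0.7,0,1]]}}

```text
time_s: 42.6
position: [0.4789, 0.3763, 0.1045]
ee_rot: [0.707, -0.707, 0.002, -0.006]
force: [-2.0, 0.8, 28.0]
opening: 0.0133
```

```bash
python3 -c "
from h import *
rows();fit3((70,95))"
```

```text
now [0.4789 0.3763 0.1045] yaw -1.57 F [-2.   0.8 28. ] op 0.0133 t 42.6 q6 -1.01
h 0.061 tilt 95.3 r 0.048 iou 0.920 lowest z 0.011 lip [0.479 0.353 0.011]
h 0.062 tilt 95.0 r 0.053 iou 0.920 lowest z 0.007 lip [0.479 0.353 0.007]
```

Call:
{"name": "arm_command", "arguments": {"deltas": [[-1,0,0.1,0,1],[-2,0,0.2,0,1],[-3,0,0.3,0,1],[-4,0,0.4,0,1]]}}

```text
time_s: 43.15
position: [0.4754, 0.4131, 0.0952]
ee_rot: [0.707, -0.707, 0.002, -0.001]
force: [-0.9, -3.3, 2.2]
opening: 0.013
```

```bash
python3 -c "
from h import *
rows();fit3((60,85))"
```

```text
now [0.4754 0.4131 0.0952] yaw -1.57 F [-0.9 -3.3  2.2] op 0.013 t 43.15 q6 -0.95
h 0.050 tilt 82.6 r 0.059 iou 0.950 lowest z 0.001 lip [0.475 0.353 0.001]
h 0.051 tilt 81.8 r 0.059 iou 0.949 lowest z 0.001 lip [0.475 0.353 0.001]
```

Call:
{"name": "arm_command", "arguments": {"deltas": [[0,0,-1.5,0,1],[3,0,-3,0,1],[8,0,-3,0,1],[12,0,-3,0,1],[13.6,0,-2,0,1],[13.6,0,-0.5,0,1],[13.6,0,0.2,0,1]]}}

```text
time_s: 44.08
position: [0.4768, 0.2795, 0.0947]
ee_rot: [0.707, -0.707, 0.0, -0.004]
force: [-6.2, 0.3, 45.4]
opening: 0.0132
```

Call:
{"name": "arm_command", "arguments": {"deltas": [[0,0,0.2,0,1],[0,0,0.4,0,1]]}}

```text
time_s: 44.32
position: [0.4782, 0.2808, 0.0946]
ee_rot: [0.708, -0.706, 0.001, -0.006]
force: [-8.3, -0.3, 46.9]
opening: 0.0128
```

```bash
python3 -c "
from h import *
rows();fit3((65,85))"
```

```text
now [0.4782 0.2808 0.0946] yaw -1.569 F [-8.3 -0.3 46.9] op 0.0128 t 44.33 q6 -1.16
h 0.052 tilt 81.9 r 0.050 iou 0.935 lowest z 0.010 lip [0.478 0.223 0.01 ]
h 0.053 tilt 81.2 r 0.052 iou 0.935 lowest z 0.008 lip [0.478 0.223 0.009]
```

Call:
{"name": "arm_command", "arguments": {"deltas": [[0,0,-0.3,0,1],[-1.4,0,-0.5,0,1],[-2.85,0,-0.6,0,1],[-4.2,0,-0.6,0,1],[-5.4,0,-0.4,0,1],[-6.55,0,-0.2,0,1]]}}

```text
time_s: 45.12
position: [0.48, 0.3448, 0.0962]
ee_rot: [0.707, -0.707, 0.004, -0.006]
force: [-1.0, -4.4, 34.7]
opening: 0.0131
```

```bash
python3 -c "
from h import *
rows();fit3((45,75))"
```

```text
now [0.48   0.3448 0.0962] yaw -1.57 F [-1.  -4.4 34.7] op 0.0131 t 45.12 q6 -1.05
h 0.038 tilt 68.9 r 0.060 iou 0.950 lowest z 0.002 lip [0.48  0.248 0.023]
h 0.039 tilt 68.3 r 0.061 iou 0.949 lowest z 0.001 lip [0.48  0.248 0.022]
```

Call:
{"name": "arm_command", "arguments": {"deltas": [[0,0,-1.5,0,1],[2,0,-1.8,0,1],[3.5,0,-1.5,0,1],[3.5,0,-0.5,0,1],[2.4,0,-0.4,0,1],[1.3,0,-0.1,0,1],[0.2,0,0.4,0,1]]}}

```text
time_s: 46.05
position: [0.4782, 0.3426, 0.0902]
ee_rot: [-0.707, 0.707, -0.001, 0.005]
force: [-3.6, 2.2, 29.7]
opening: 0.0131
```

Call:
{"name": "arm_command", "arguments": {"deltas": [[-1.1,0,0.5,0,1],[-2.2,0,1.1,0,1],[-3.3,0,1.7,0,1]]}}

```text
time_s: 46.42
position: [0.4764, 0.3757, 0.071]
ee_rot: [0.707, -0.707, 0.0, -0.004]
force: [-1.2, 0.2, 14.5]
opening: 0.0136
```

```bash
python3 -c "
from h import *
rows();fit3((25,45,65))"
```

```text
now [0.4764 0.3757 0.071 ] yaw -1.571 F [-1.2  0.2 14.5] op 0.0136 t 46.42 q6 -1.01
h 0.052 tilt 14.5 r 0.091 iou 0.917 lowest z 0.005 lip [0.476 0.217 0.094]
h 0.016 tilt 39.0 r 0.071 iou 0.972 lowest z 0.004 lip [0.476 0.223 0.068]
h 0.049 tilt 16.9 r 0.089 iou 0.917 lowest z 0.004 lip [0.476 0.218 0.091]
```

Call:
{"name": "arm_command", "arguments": {"deltas": [[-0.9,0,0.7,0,1],[-1.8,0,1.5,0,1],[-2.7,0,2.5,0,1],[-3.5,0,3.4,0,1],[-4.1,0,4.2,0,1]]}}

```text
time_s: 47.1
position: [0.474, 0.4136, 0.025]
ee_rot: [-0.707, 0.707, -0.0, -0.001]
force: [-1.7, -1.0, 2.5]
opening: 0.0128
```

```bash
python3 -c "
from h import *
rows();fit3((5,25))"
```

```text
now [0.474  0.4136 0.025 ] yaw -1.571 F [-1.7 -1.   2.5] op 0.0128 t 47.1 q6 -0.95
h 0.016 tilt 5.1 r 0.102 iou 0.913 lowest z 0.015 lip [0.474 0.244 0.108]
h 0.015 tilt 5.9 r 0.102 iou 0.913 lowest z 0.014 lip [0.474 0.244 0.107]
```

Call:
{"name": "arm_command", "arguments": {"deltas": [[0,0,0.3,0,1],[0,0,0.3,0,0.6],[0,0,0.3,0,0.6],[0,0,0.3,0,0.3],[0,0,-2,0,0.3],[0,0,-6,0,0.3],[0,0,-12,0,0.3],[0,0,-18,0,0.3]]}}

```text
time_s: 48.15
position: [0.4737, 0.4137, 0.2077]
ee_rot: [0.707, -0.707, -0.0, 0.0]
force: [1.7, 1.1, -0.4]
opening: 0.0598
```

```bash
python3 -c "
from h import *
rows();jugfit(('wrist',),z=.003,x0=(.475,.345))
jugfit(('wrist',),z=.003,x0=(.475,.345),free=5)"
```

```text
now [0.4737 0.4137 0.2077] yaw -1.571 F [ 1.7  1.1 -0.4] op 0.0598 t 48.15 q6 -0.95
[21176]
jug [0.4764 0.3239 1.6151] iou 0.939 [0.473, 0.408]
[19874]
jug [ 0.4797  0.307   1.6156 -0.0373 -0.2436] iou 0.977 [0.476, 0.391]
```

```bash
python3 -c "
from h import *
jugfit(('wrist',),z=.003,x0=(.475,.325))
jugfit(('wrist',),z=.003,x0=(.475,.325),free=5)"
```

```text
[20293]
jug [0.4765 0.3246 1.6191] iou 0.948 [0.472, 0.408]
[20732]
jug [ 0.4868  0.3135  1.6207 -0.1251 -0.161 ] iou 0.976 [0.483, 0.397]
```

Call:
{"name": "arm_command", "arguments": {"deltas": [[0,0,0,0,0.3],[0,0,0,0,0.3],[0,0,0,0,0.3],[0,0,0,0,0.3]]}}

```text
time_s: 48.85
position: [0.4738, 0.414, 0.2056]
ee_rot: [0.707, -0.707, -0.0, 0.001]
force: [0.8, 0.6, -0.8]
opening: 0.0596
```

```bash
python3 -c "
from h import *
x=jugfit(('wrist',),z=.003,x0=(.475,.325))
c=camera('wrist');h=hsv(c).astype(int)
m=((h[...,2]<60)&(h[...,1]<90));b=bluemask(c);ys,xs=np.mgrid[:480,:640]
mm=(m|b)&(ys<300)&(xs>60);mm=cv2.morphologyEx(mm.astype(np.uint8),cv2.MORPH_OPEN,np.ones((5,5)))
for r in range(0,330,15):print(r,''.join('B' if b[r,i] else 'k' if m[r,i] else '.' for i in range(0,640,10)))
p=proj(c,circ(.095,.003)+[.475,.355,0]);print(p.min(0),p.max(0))
jugfit(('wrist',),z=.003,x0=(.475,.325),free=5);rows((.473,.408,.05,-1.525))"
```

```text
[21325]
jug [0.477  0.3243 1.63  ] iou 0.946 [0.472, 0.408]
0 k...............................................................
15 ...............................B................................
30 .............................BBBBB..............................
45 ...........................BBBBBBBBBB...........................
60 ..........................BBBBBBBBBBBB..........................
75 .........................BBBBBBBBBBBBBB.........................
90 ........................BBBBBBBBBBBBBBB.........................
105 ........................BBBBBBBBBBBBBBBB........................
120 ........................BBBBBBBBBBBBBBBB........................
135 ........................BBBBBBBBBBBBBBBkk.......................
150 ........................kBBBBBBBBBBBBBBkk.......................
165 ........................kkBBBBBBBBBBBBkkk.......................
180 ........................kkkkBBBBBBBBkkkk........................
195 .........................kkkkkkBBkkkkkk.........................
210 ..........................kkkkkBBkkkkk..........................
225 .............................kkkkkkk............................
240 ................................................................
255 ................................................................
270 ................................................................
285 .......................k.k.............kk.......................
300 .....................kkkkk.............kkkk.....................
315 ....................kk.kkk..................k...................
[229.80353231  53.84039327] [402.34239408 232.74129248]
[21266]
jug [ 0.4601  0.3138  1.6098  0.1909 -0.1574] iou 0.962 [0.457, 0.398]
now [0.474  0.4141 0.206 ] yaw -1.57 F [-0.6 -0.2  0.5] op 0.0597 t 49.0 q6 -0.95
(0.473, 0.408, 0.05, -1.525) -> [0.6, 0.1, 15.6] -0.045 rows>= 3
```

The jug stands upright on the mat but about 3 cm off-centre toward −y. Regrip firmly and shift it +3 cm.

Call:
{"name": "arm_command", "arguments": {"deltas": [[0.6,0.1,5,-0.05,0.3],[0.6,0.1,10,-0.05,0.3],[0.6,0.1,15,-0.05,0.3],[0.6,0.1,17.6,-0.05,0.3],[0.6,0.1,17.6,-0.05,1],[0.6,0.1,17.6,-0.05,1],[0.6,0.1,17.6,-0.05,1]], "grip_force": 60}}

```text
time_s: 49.88
position: [0.4746, 0.4093, 0.0323]
ee_rot: [0.725, -0.689, 0.0, -0.002]
force: [0.6, -0.2, 1.0]
opening: 0.0151
```

Call:
{"name": "arm_command", "arguments": {"deltas": [[0,0,-0.4,0,1],[0,0,-0.8,0,1],[-1.5,0,-0.8,0,1],[-3,0,-0.8,0,1],[-3,0,-0.4,0,1],[-3,0,0,0,1],[-3,0,0.1,0,1]]}}

```text
time_s: 50.75
position: [0.4719, 0.44, 0.0319]
ee_rot: [0.725, -0.689, -0.001, -0.002]
force: [-6.4, 1.2, 17.0]
opening: 0.015
```

Call:
{"name": "arm_command", "arguments": {"deltas": [[0,0,0,0,0.5],[0,0,0,0,0.3],[0,0,-1,0,0.3],[0,0,-5,0,0.3],[0,0,-11,0,0.3],[0,0,-17,0,0.3],[0,0,-20,0,0.3],[0,0,-20,0,0.3]]}}

```text
time_s: 51.75
position: [0.4733, 0.4392, 0.2329]
ee_rot: [0.725, -0.689, 0.001, -0.003]
force: [0.1, -0.0, -0.0]
opening: 0.0595
```

```bash
python3 -c "
from h import *
jugfit(('wrist',),z=.003,x0=(.475,.355));jugfit(('wrist',),z=.003,x0=(.475,.355));rows((.52,.06,.30,-1.571))"
```

```text
[17592]
jug [0.4743 0.3543 1.6154] iou 0.943 [0.471, 0.438]
[17807]
jug [0.4736 0.3542 1.6137] iou 0.941 [0.47, 0.438]
now [0.4716 0.438  0.2286] yaw -1.521 F [-0.6 -0.2 -1.2] op 0.0596 t 51.85 q6 -0.97
(0.52, 0.06, 0.3, -1.571) -> [38.0, -2.9, -7.1] 0.05 rows>= 7
```

Jug upright and centred (0.474, 0.354). Now over the pan to locate the tags.

Call:
{"name": "arm_command", "arguments": {"deltas": [[3,-1,-2,0,0.3],[8,-3,-2,0.05,0.3],[14,-6,-2,0.05,0.3],[20,-8,-1,0.05,0.3],[26,-9,0,0.05,0.3],[32,-9.3,0,0.05,0.3],[35.5,-9.3,0,0.05,0.3],[35.5,-9.3,0,0.05,0.3]]}}

```text
time_s: 52.85
position: [0.5811, 0.0854, 0.2268]
ee_rot: [-0.706, 0.709, 0.001, -0.002]
force: [-0.1, 0.9, -0.6]
opening: 0.0598
```

```bash
cat >> h.py <<'E'
def tags(c=None,z=.015,show=True):
    c=c or camera("wrist");h=hsv(c).astype(int);out=[]
    for nm,lo,hi,smin in(("Y",16,30,110),("G",45,85,90)):
        m=((h[...,0]>=lo)&(h[...,0]<=hi)&(h[...,1]>smin)&(h[...,2]>40)).astype(np.uint8)
        m=cv2.morphologyEx(m,cv2.MORPH_CLOSE,np.ones((7,7)));n,l,s,ce=cv2.connectedComponentsWithStats(m)
        for i in range(1,n):
            if s[i,4]<120:continue
            w=ray(c,[ce[i]],z)[0]
            if np.hypot(w[0]-.565,w[1]-.01)>.17:continue
            (cc,wh,an)=cv2.minAreaRect(np.argwhere(l==i)[:,::-1].astype(np.float32))
            px=np.linalg.norm(proj(c,w+[[.015,0,0]])-proj(c,w-[[.015,0,0]]))
            out.append((nm,w[:2].round(4).tolist(),int(s[i,4]),[round(v/px*30) for v in wh]))
    if show:
        for t in out:print(*t,"R from pan",round(float(np.hypot(t[1][0]-.565,t[1][1]-.01)),3))
    return out
E
python3 - <<'E'
from h import *
rows();c=camera("wrist");tags(c)
x,y=proj(c,[[.565,.01,.01]])[0];print(x,y)
im=c["image"].copy();cv2.imwrite("pics/m.png",im[:,:,::-1])
E
```

```text
now [0.5811 0.0854 0.2268] yaw -1.575 F [-0.1  0.9 -0.6] op 0.0598 t 52.85 q6 -1.53
Y [0.556, -0.0908] 1032 [55, 30] R from pan 0.101
Y [0.5696, -0.0237] 617 [29, 30] R from pan 0.034
G [0.5817, -0.1034] 680 [36, 28] R from pan 0.115
G [0.5589, -0.0612] 627 [32, 30] R from pan 0.071
330.2686441143077 134.22687454297545
```

View pics/m.png

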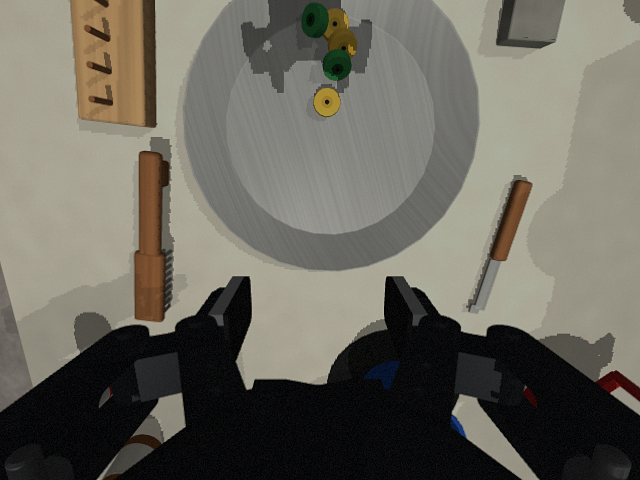

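The picture (last one I may view) shows a lone yellow at (327,102) and a cluster of green (337,65), yellow (343,42), yellow (337,20), green (315,20) against the −y slope. From here I rely on numbers. Pick the lone yellow first, feeling for the floor.

Call:
{"name": "arm_command", "arguments": {"deltas": [[4,0.6,4,0,0.42],[8,1.15,9,0,0.42],[10.9,1.15,14,0,0.42],[10.9,1.15,18,0,0.42],[10.9,1.15,19.7,0,0.42],[10.9,1.15,20.7,0,0.42],[10.9,1.15,20.7,0,0.42]]}}

```text
time_s: 53.78
position: [0.5702, -0.0197, 0.0214]
ee_rot: [0.708, -0.706, -0.001, 0.0]
force: [-0.1, -1.0, -0.4]
opening: 0.0493
```

Call:
{"name": "arm_command", "arguments": {"deltas": [[0,0,0.5,0,0.42],[0,0,1,0,0.42],[0,0,1,0,0.42]]}}

```text
time_s: 54.15
position: [0.5708, -0.0207, 0.0121]
ee_rot: [0.707, -0.707, -0.0, 0.0]
force: [-0.2, 0.4, 0.0]
opening: 0.0494
```

Call:
{"name": "arm_command", "arguments": {"deltas": [[0,0,0.4,0,0.42],[0,0,0.8,0,0.42],[0,0,0.8,0,0.42]]}}

```text
time_s: 54.52
position: [0.5704, -0.0207, 0.0037]
ee_rot: [0.707, -0.707, -0.0, 0.0]
force: [0.1, -0.3, -0.3]
opening: 0.0495
```

```bash
python3 - <<'E'
from h import *
rows();c=camera("wrist");tags(c,z=.015)
E
```

```text
now [ 0.5704 -0.0207  0.0037] yaw -1.57 F [ 0.1 -0.3 -0.3] op 0.0495 t 54.52 q6 -1.72
Y [0.556, -0.0904] 4708 [51, 30] R from pan 0.101
Y [0.5695, -0.0259] 2489 [29, 29] R from pan 0.036
G [0.5814, -0.1019] 3023 [33, 27] R from pan 0.113
G [0.559, -0.0603] 2427 [25, 31] R from pan 0.071
```

Call:
{"name": "arm_command", "arguments": {"deltas": [[0.4,0.1,0.4,0,0.42],[0.4,0.1,0.8,0,0.42],[0.4,0.1,0.8,0,0.42]]}}

```text
time_s: 54.95
position: [0.5694, -0.0248, -0.0043]
ee_rot: [0.707, -0.707, -0.0, 0.0]
force: [-0.2, 0.7, -0.3]
opening: 0.0497
```

Call:
{"name": "arm_command", "arguments": {"deltas": [[0,0,0.3,0,0.42],[0,0,0.5,0,0.42],[0,0,0.5,0,0.42]]}}

```text
time_s: 55.32
position: [0.5697, -0.0247, -0.009]
ee_rot: [0.707, -0.707, -0.0, 0.0]
force: [-0.7, 0.3, 0.2]
opening: 0.0494
```

Call:
{"name": "arm_command", "arguments": {"deltas": [[0,0,0.3,0,0.42],[0,0,0.5,0,0.42],[0,0,0.5,0,0.42]]}}

```text
time_s: 55.7
position: [0.5697, -0.0248, -0.0141]
ee_rot: [0.707, -0.707, -0.0, 0.0]
force: [0.1, -0.4, -0.3]
opening: 0.0493
```

Call:
{"name": "arm_command", "arguments": {"deltas": [[0,0,0.3,0,0.42],[0,0,0.5,0,0.42],[0,0,0.5,0,0.42]]}}

```text
time_s: 56.08
position: [0.5697, -0.0247, -0.0191]
ee_rot: [0.707, -0.707, -0.0, 0.0]
force: [0.0, -0.9, 0.2]
opening: 0.0495
```

Call:
{"name": "arm_command", "arguments": {"deltas": [[0,0,0.3,0,0.42],[0,0,0.4,0,0.42],[0,0,0.4,0,0.42]]}}

```text
time_s: 56.45
position: [0.5698, -0.0248, -0.023]
ee_rot: [0.707, -0.707, -0.0, 0.0]
force: [-0.3, -0.4, 0.1]
opening: 0.0494
```

Call:
{"name": "arm_command", "arguments": {"deltas": [[0,0,0,0,0.7],[0,0,0,0,0.7],[0,0,0,0,0.75],[0,0,0,0,0.8],[0,0,0,0,0.8]], "grip_force": 30}}

```text
time_s: 57.08
position: [0.5701, -0.0248, -0.0225]
ee_rot: [0.707, -0.707, 0.0, -0.0]
force: [-1.2, -0.2, 5.3]
opening: 0.0273
```

Call:
{"name": "arm_command", "arguments": {"deltas": [[0,0,-0.3,0,0.9],[0,0,-1,0,0.9],[0,0,-3,0,0.9],[0,0,-6,0,0.9]]}}

```text
time_s: 57.58
position: [0.5688, -0.0246, 0.0371]
ee_rot: [0.707, -0.707, -0.001, 0.001]
force: [0.4, 0.0, -0.1]
opening: 0.0273
```

```bash
python3 - <<'E'
from h import *
rows();c=camera("wrist");tags(c,z=.015)
h=hsv(c).astype(int);m=((h[...,0]>=16)&(h[...,0]<=30)&(h[...,1]>110)&(h[...,2]>40)).astype(np.uint8)
k,l,s,ce=cv2.connectedComponentsWithStats(m);print([(s[i].tolist()) for i in range(1,k) if s[i,4]>60])
o=get_obs();print(proj(c,o["position"]),proj(c,o["position"]+[0,0,.025]))
# box waypoints
bx=np.array([.5064,-.3468]);a=.19
for x in(-.02,-.015,.0):print(x,(bx+x*np.array([np.cos(a),np.sin(a)])).round(4))
E
```

```text
now [ 0.5688 -0.0246  0.0371] yaw -1.57 F [ 0.4  0.  -0.1] op 0.0273 t 57.58 q6 -1.73
Y [0.5562, -0.0904] 3275 [51, 30] R from pan 0.101
Y [0.5684, 0.0012] 3273 [42, 39] R from pan 0.009
G [0.5815, -0.1018] 2022 [32, 27] R from pan 0.113
G [0.5591, -0.06] 1719 [25, 31] R from pan 0.07
[[0, 47, 28, 248, 3007], [311, 100, 59, 84, 3162], [287, 257, 62, 66, 3201]]
[[310.69404134 265.8311906 ]] [[309.79475242 284.38091055]]
-0.02 [ 0.4868 -0.3506]
-0.015 [ 0.4917 -0.3496]
0.0 [ 0.5064 -0.3468]
```

The yellow tag is held (27.3 mm opening, seen at the fingertips), so the pick height is nominal z ≈ −0.022. Carry it to the box with the tool x axis along the box's x axis.

```bash
python3 - <<'E'
from h import *
rows((.569,-.025,.27,-1.57),(.495,-.349,.28,-2.95),(.495,-.349,.1,-2.95))
E
```

```text
now [ 0.5722 -0.0251  0.0418] yaw -1.57 F [ 0.8 -0.2  1.8] op 0.0276 t 57.62 q6 -1.73
(0.569, -0.025, 0.27, -1.57) -> [0.0, 0.2, -22.8] -0.0 rows>= 4
(0.495, -0.349, 0.28, -2.95) -> [32.4, 7.6, -23.8] 1.38 rows>= 8
(0.495, -0.349, 0.1, -2.95) -> [32.4, 7.7, -5.8] 1.38 rows>= 8
```

Call:
{"name": "arm_command", "arguments": {"deltas": [[0,0,-6,0,0.9],[0,0,-12,0,0.9],[2,0.5,-18,0.15,0.9],[6,1.5,-24,0.33,0.9],[12,3,-24,0.51,0.9],[18,4.3,-24,0.69,0.9],[24,5.7,-24,0.87,0.9],[30,7.1,-24,1.05,0.9]]}}

```text
time_s: 58.62
position: [0.4992, -0.3234, 0.2776]
ee_rot: [-0.255, 0.967, -0.0, 0.0]
force: [0.5, 0.5, -0.5]
opening: 0.0277
```

Call:
{"name": "arm_command", "arguments": {"deltas": [[0,0,0,0.15,0.9],[0,0,0,0.33,0.9],[0,0,0,0.33,0.9]]}}

```text
time_s: 59.0
position: [0.4996, -0.3217, 0.2772]
ee_rot: [-0.096, 0.995, -0.0, 0.0]
force: [0.6, 0.3, -0.7]
opening: 0.0272
```

```bash
python3 - <<'E'
from h import *
rows((.495,-.349,.20,-2.95),(.495,-.349,.0925,-2.95))
E
```

```text
now [ 0.4996 -0.3217  0.2772] yaw -2.949 F [ 0.6  0.3 -0.7] op 0.0272 t 59.0 q6 -0.87
(0.495, -0.349, 0.2, -2.95) -> [1.0, -2.6, 7.7] 0.001 rows>= 2
(0.495, -0.349, 0.0925, -2.95) -> [1.0, -2.6, 18.5] 0.001 rows>= 3
```

```bash
python3 - <<'E'
from h import *
c=camera("wrist")
for q in("flap",):
    for d in cut_out(c,q)[:2]:
        m=d["region"];p,wh,an=cv2.minAreaRect(np.argwhere(m)[:,::-1].astype(np.float32));print(round(d["score"],2),d["rect"],ray(c,[p],.201)[0].round(4),wh)
a=.19;b=np.array([.5064,-.3468])
corn=[(-.055,-.075,.181),(-.055,.075,.181),(.055,-.075,.221),(.055,.075,.221),(-.1,-.11,.165),(-.1,.11,.165)]
for x,y,z in corn:print((x,y),proj(c,[b[0]+x*np.cos(a)-y*np.sin(a),b[1]+x*np.sin(a)+y*np.cos(a),z]).round(0))
h=hsv(c).astype(int);
for r in range(0,300,12):print(r,"".join("Y" if 16<=h[r,i,0]<=32 and h[r,i,1]>100 else "G" if 55<=h[r,i,0]<=95 and h[r,i,1]>80 else "k" if h[r,i,2]<40 else "." for i in range(0,640,10)))
E
```

```text
0.74 [194.1, 161.2, 378.2, 306.4] [ 0.5066 -0.3452  0.201 ] (186.80374145507812, 145.4759521484375)
(-0.055, -0.075) [[191. 160.]]
(-0.055, 0.075) [[378. 160.]]
(0.055, -0.075) [[185. 309.]]
(0.055, 0.075) [[380. 309.]]
(-0.1, -0.11) [[149. 102.]]
(-0.1, 0.11) [[421. 103.]]
0 kkkkkkkkkkkkG...................................................
12 .kkkkkkkkGkk....................................................
24 ....kkkkkGkk....................................................
36 .......kkkkk....................................................
48 ..........kk....................................................
60 ................................................................
72 ................................................................
84 ................................................................
96 ................................................................
108 ................GGGGGGGGGGGGGGGGGGGGGGGGGGG.....................
120 ................G.GGGGGGG.GGGGGGG.GGGGGGGGG.....................
132 ................GGGGGGGGGGGGGGGGGGGGGGGGGGG.....................
144 kkG
[... 189 characters left out ...]
..........
180 ...............GGGGY..................GYGGG.....................
192 ...............GGGGY..................GYGGG.....................
204 ...............GGGGY..................GYGGG.....................
216 ...............GGG.Y..................GYGGG.....................
228 ...............GGGYY..................GYGGG.....................
240 ...............GGGY...................GYGGG.....................
252 ...............GGGYG..................GYGGG.....................
264 ...............GGGYG..........YYYY....GYGGG...YYYY..............
276 ...............GGGYG.........YYYYYYk..GYGGG...GYYG..............
288 ...............GGGYG......k.kYYYYYYk.GkYGGG...GG................
```

Box pose confirmed to ~2 mm. Press down through the flap.

Call:
{"name": "arm_command", "arguments": {"deltas": [[1,-2.7,3,0,0.9],[1,-2.7,7,0,0.9],[1,-2.7,10,0,0.9],[1,-2.7,12,0,0.9],[1,-2.7,14,0,0.9],[1,-2.7,16,0,0.9]]}}

```text
time_s: 59.85
position: [0.4957, -0.3505, 0.1181]
ee_rot: [-0.097, 0.995, -0.001, 0.001]
force: [-2.3, -1.3, 5.5]
opening: 0.0273
```

Call:
{"name": "arm_command", "arguments": {"deltas": [[0,0,1,0,0.9],[0,0,2,0,0.9],[0,0,2.4,0,0.9],[0,0,2.4,0,0.9]]}}

```text
time_s: 60.35
position: [0.4946, -0.35, 0.093]
ee_rot: [-0.095, 0.995, 0.0, -0.001]
force: [-3.7, -0.6, 2.4]
opening: 0.027
```

Call:
{"name": "arm_command", "arguments": {"deltas": [[0,0,0.4,0,0.9],[0,0,0.4,0,0.5],[0,0,0.4,0,0.42],[0,0,0.4,0,0.42],[0,0,0.4,0,0.42]]}}

```text
time_s: 60.98
position: [0.4939, -0.3488, 0.0884]
ee_rot: [-0.095, 0.995, 0.001, -0.001]
force: [-4.4, 2.0, 0.3]
opening: 0.0493
```

Call:
{"name": "arm_command", "arguments": {"deltas": [[0,0,-3,0,0.42],[0,0,-7,0,0.42],[0,0,-12,0,0.42],[0,0,-18,0,0.42]]}}

```text
time_s: 61.48
position: [0.4959, -0.3496, 0.2702]
ee_rot: [-0.096, 0.995, 0.0, 0.001]
force: [0.6, -1.1, 0.8]
opening: 0.0498
```

```bash
cat >> h.py <<'E'
def ymask_near(c):
    h=hsv(c).astype(int);m=((h[...,0]>=16)&(h[...,0]<=30)&(h[...,1]>110)&(h[...,2]>40)).astype(np.uint8)
    k,l,s,ce=cv2.connectedComponentsWithStats(m);print("yellow blobs",[s[i].tolist() for i in range(1,k) if s[i,4]>60])
E
python3 - <<'E'
from h import *
rows((.575,.0,.16,-1.57));c=camera("wrist");ymask_near(c)
for d in cut_out(c,"flap")[:2]:print(round(d["score"],2),d["rect"])
a=.19;b=np.array([.5064,-.3468])
for x,y,z in[(-.055,-.075,.181),(-.055,.075,.181),(.055,-.075,.221),(.055,.075,.221)]:print((x,y),proj(c,[b[0]+x*np.cos(a)-y*np.sin(a),b[1]+x*np.sin(a)+y*np.cos(a),z]).round(0))
print("obj",[(q,[(round(x["score"],2),[round(v) for v in x["rect"]]) for x in cut_out(c,q)][:3]) for q in("e0_mid",)])
E
```

```text
now [ 0.4959 -0.3496  0.2702] yaw -2.95 F [ 0.6 -1.1  0.8] op 0.0498 t 61.48 q6 -0.91
(0.575, 0.0, 0.16, -1.57) -> [-14.4, 32.8, 11.1] -1.38 rows>= 8
yellow blobs [[208, 160, 222, 154, 5402], [473, 264, 40, 23, 660], [331, 325, 4, 19, 69], [340, 325, 31, 20, 522], [443, 397, 53, 52, 1207]]
0.77 [227.4, 172.8, 411.3, 322.4]
(-0.055, -0.075) [[222. 172.]]
(-0.055, 0.075) [[413. 172.]]
(0.055, -0.075) [[218. 324.]]
(0.055, 0.075) [[417. 324.]]
obj [('e0_mid', [])]
```

Tag released, flap region back at its shut outline. Now a close look at the cluster.

Call:
{"name": "arm_command", "arguments": {"deltas": [[-2,5,0,-0.18,0.42],[-4.4,10.5,0,-0.36,0.42],[-6.8,16,1,-0.54,0.42],[-9,21.5,3,-0.72,0.42],[-11.2,27,8,-0.9,0.42],[-13.1,31,12,-1.08,0.42],[-13.1,31,15,-1.26,0.42],[-13.1,31,15,-1.38,0.42]]}}

```text
time_s: 62.62
position: [0.5613, -0.0182, 0.1139]
ee_rot: [0.71, -0.704, -0.004, 0.002]
force: [-0.1, 0.7, 0.5]
opening: 0.0494
```

```bash
python3 - <<'E'
from h import *
rows();c=camera("wrist");tags(c,z=.015)
h=hsv(c).astype(int)
ctr=proj(c,[[.565,-.09,.015]])[0].astype(int);print(ctr)
for r in range(ctr[1]-75,ctr[1]+75,5):
    if 0<=r<480:print(r,"".join("Y" if 16<=h[r,i,0]<=32 and h[r,i,1]>110 and h[r,i,2]>110 else "y" if 16<=h[r,i,0]<=32 and h[r,i,1]>90 else "G" if 45<=h[r,i,0]<=88 and h[r,i,1]>80 else "k" if h[r,i,2]<40 else "." for i in range(ctr[0]-110,ctr[0]+110,3)))
E
```

```text
now [ 0.5613 -0.0182  0.1139] yaw -1.563 F [-0.1  0.7  0.5] op 0.0494 t 62.62 q6 -1.72
Y [0.5565, -0.0905] 1719 [51, 30] R from pan 0.101
G [0.5821, -0.1016] 1060 [27, 31] R from pan 0.113
G [0.5594, -0.0599] 999 [26, 29] R from pan 0.07
[312 134]
59 ..........................................................................
64 ..........................................................................
69 ..........................................................................
74 ..........................................................................
79 ..........................................................................
84 ..........................................................................
89 ..........................................................................
94 ..........................................................................
99 ...........................GGGG...........................................
104 .........................GGGGGGGGG..yyYY..................................
109 ........................GGGGGGGGGGGYYYYYYYY........................
[... 808 characters left out ...]
............................GGGGGGGGGGGy............................
169 .................................GGGGGGGGGGGG.............................
174 .................................GGGGGGGGGGGGG............................
179 .................................GGGGGGkGGGGG.............................
184 ..................................GGGGGGGGGG..............................
189 .....................................GGG..................................
194 ..........................................................................
199 ..........................................................................
204 ..........................................................................
```

```bash
cat >> h.py <<'E'
def amap(c,ctr,w=110,hh=60,sx=3,sy=5):
    h=hsv(c).astype(int);ctr=np.round(proj(c,[ctr])[0]).astype(int);print("ctr",ctr)
    for r in range(max(0,ctr[1]-hh),min(480,ctr[1]+hh),sy):
        print(r,"".join("Y" if 16<=h[r,i,0]<=32 and h[r,i,1]>110 and h[r,i,2]>110 else "y" if 16<=h[r,i,0]<=32 and h[r,i,1]>90 else "G" if 45<=h[r,i,0]<=88 and h[r,i,1]>80 else "k" if h[r,i,2]<40 else "." for i in range(ctr[0]-w,ctr[0]+w,sx)))
E
python3 - <<'E'
from h import *
c=camera("wrist")
h=hsv(c).astype(int);print(ray(c,[(328,150),(317.5,120),(319,174)],.015).round(4))
rows((.551,-.082,.03,-1.571),(.551,-.082,-.02,-1.571))
E
```

```text
[[ 0.5538 -0.0791  0.015 ]
 [ 0.5624 -0.1019  0.015 ]
 [ 0.5608 -0.0599  0.015 ]]
now [ 0.5637 -0.0196  0.117 ] yaw -1.569 F [ 0.1 -0.5  0.6] op 0.0495 t 62.73 q6 -1.72
(0.551, -0.082, 0.03, -1.571) -> [6.2, 1.3, 8.7] 0.002 rows>= 2
(0.551, -0.082, -0.02, -1.571) -> [6.2, 1.2, 13.7] 0.002 rows>= 3
```

Call:
{"name": "arm_command", "arguments": {"deltas": [[3,0.6,4,0,0.48],[6,1.1,8,0,0.48],[6,1.1,8.7,0,0.48],[6,1.1,8.7,0,0.48]]}}

```text
time_s: 63.22
position: [0.5539, -0.0804, 0.0322]
ee_rot: [-0.707, 0.707, 0.0, 0.0]
force: [-0.2, -1.2, 1.4]
opening: 0.0444
```

```bash
python3 - <<'E'
from h import *
rows();c=camera("wrist");tags(c,z=.015)
amap(c,(.556,-.085,.015),w=150,hh=100,sx=4,sy=6)
print(proj(c,[[.55,-.08,.015],[.57,-.08,.015],[.55,-.10,.015]]).round(0))
E
```

```text
now [ 0.5539 -0.0804  0.0322] yaw -1.572 F [-0.2 -1.2  1.4] op 0.0444 t 63.23 q6 -1.83
Y [0.5567, -0.0904] 3002 [49, 30] R from pan 0.101
G [0.5821, -0.1004] 1749 [30, 25] R from pan 0.112
G [0.5594, -0.0585] 1326 [20, 30] R from pan 0.069
ctr [313 247]
147 ...........................................................................
153 ...........................................................................
159 ...........................................................................
165 ...........................................................................
171 ...........................................................................
177 ...........................................................................
183 ...........................................................................
189 ...........................................................................
195 ...........................................................................
201 .......................GGGGGGG...yyYYyy....................................
207 ......................GGGGGGGGGyYYYYYYYYy.
[... 1213 characters left out ...]
....kkG.............
303 ................kkk...Gkkkk........................kyyyk...kkkk............
309 ...............kkk....Gkkkk........................kkkykk...kkk............
315 ............kkkkkkkk..kkkkk........................kkkykk.kkkGGkkk.........
321 Gkk........kkkkkkkkkk.kkGkk.........................kkkkkkkkkkkkkkkk.......
327 kkkk......kkkkkkkkkkGkkkky..........................kkkkkkkkkkkkkkkk......k
333 GkkkkGkkkkkkkkkkkkkkkkkkkk..........................kkkkkkkkkkkkkkkGkkkkGkk
339 kkkkkkkGkkkkkkkkkkkkkkkkG............................kkkkGkkkkkkkkkkkkkkkkk
345 kkkkkkkkkkykkkkkkkkkkkkkk............................kkkkkkkkkkkkkkkkkGkkkk
[[323. 254.]
 [291. 255.]
 [323. 223.]]
```

Green G2 leans on the nearer yellow of the cluster, so I'll first move that green aside inside the pan.

Call:
{"name": "arm_command", "arguments": {"deltas": [[-2.9,-0.55,0,0,0.45],[-2.9,-0.55,2,0,0.45],[-2.9,-0.55,4,0,0.45],[-2.9,-0.55,5.2,0,0.45],[-2.9,-0.55,5.2,0,0.6],[-2.9,-0.55,5.2,0,0.7],[-2.9,-0.55,5.2,0,0.8],[-2.9,-0.55,5.2,0,0.85]]}}

```text
time_s: 64.28
position: [0.5601, -0.0518, -0.0191]
ee_rot: [0.707, -0.707, 0.001, -0.0]
force: [1.0, 0.5, 0.2]
opening: 0.028
```

Call:
{"name": "arm_command", "arguments": {"deltas": [[0,0,-1,0,0.9],[0,0,-2.5,0,0.9],[-4,0,-2.5,0,0.9],[-8,0,-2.5,0,0.9]]}}

```text
time_s: 64.78
position: [0.5604, 0.0287, 0.0068]
ee_rot: [-0.707, 0.708, -0.001, 0.001]
force: [0.8, -0.4, -0.2]
opening: 0.028
```

```bash
python3 - <<'E'
from h import *
rows();c=camera("wrist");tags(c,z=.015)
amap(c,(.556,-.085,.015),w=150,hh=70,sx=4,sy=6)
E
```

```text
now [0.5604 0.0287 0.0068] yaw -1.572 F [ 0.8 -0.4 -0.2] op 0.028 t 64.78 q6 -1.63
Y [0.555, -0.0821] 4997 [42, 31] R from pan 0.093
G [0.5828, -0.0927] 1330 [12, 25] R from pan 0.104
G [0.5602, 0.0317] 2566 [24, 35] R from pan 0.022
ctr [326  32]
0 ................GGGGGGGGGGGGGGYYYykkYYYYYYY................................
6 ................GGGGGGGGGGGGGGYYYYYYYyYYYYY................................
12 ................GGGGGGGGGGGGGyYYYYyyyyyyyYyy...............................
18 .................GGGGGGGGGGG.YYYYyyyyyyyyyyyyy.............................
24 ...................GGGGGGGG.yyYYyyyyyyyyyyyyyyy............................
30 .............................yyyyyyyyyyyyyyyyyy............................
36 ...............................yyyyyyyyyyyyyyyyy...........................
42 ...............................yyyyyyyyyyyyyyyyy...........................
48 ...............................yyyyyyyyyyyyyyyyy...........................
54 ...............................yyyyyyyykkkyyyyyy...........................
60 ................................yyyyyyyyyyyyyyy............................
66 ................................yyyyyyyyyyyyyyy............................
72 .................................yyyyyyyyyyyy..............................
78 ...................................yyyyyyyyy...............................
84 ......................................yyy..................................
90 ...........................................................................
96 ...........................................................................
```

Call:
{"name": "arm_command", "arguments": {"deltas": [[-2,0,1.5,0,0.9],[-2,0,2.4,0,0.9],[-2,0,2.4,0,0.45],[-2,0,2.4,0,0.45],[-2,0,-2,0,0.45],[1,0,-6,0,0.45],[4,0,-9,0,0.45],[4,0,-9,0,0.45]]}}

```text
time_s: 65.82
position: [0.5621, -0.0144, 0.0984]
ee_rot: [-0.706, 0.708, -0.003, 0.002]
force: [1.0, 1.1, 0.2]
opening: 0.0474
```

```bash
python3 - <<'E'
from h import *
rows();c=camera("wrist");tags(c,z=.012)
amap(c,(.556,-.085,.015),w=120,hh=70,sx=3,sy=5)
print(proj(c,[[.55,-.08,.012],[.57,-.08,.012],[.55,-.10,.012]]).round(0),c["eye"])
E
```

```text
now [ 0.5621 -0.0144  0.0984] yaw -1.574 F [1.  1.1 0.2] op 0.0474 t 65.83 q6 -1.71
Y [0.5558, -0.0882] 2191 [53, 30] R from pan 0.099
G [0.5818, -0.1018] 1175 [32, 27] R from pan 0.113
G [0.5582, 0.0303] 964 [30, 28] R from pan 0.021
ctr [326 136]
66 ................................................................................
71 ................................................................................
76 ................................................................................
81 ................................................................................
86 ................................................................................
91 ..........................G.....................................................
96 ........................GGGGGGGGG...yyy.........................................
101 .......................GGGGGGGGGGGYYYYYYYY......................................
106 .......................GGGGGGGGGGG.YyYYYyYYy....................................
111 ......................GGGGGGGGGGGGGYyyyyYYYY....................................
116 ....
[... 899 characters left out ...]
...........................
171 ................................................................................
176 ................................................................................
181 ................................................................................
186 ................................................................................
191 ................................................................................
196 ................................................................................
201 ................................................................................
[[333. 143.]
 [307. 143.]
 [334. 115.]] [ 0.56040382 -0.07937225  0.27577993]
```

Call:
{"name": "arm_command", "arguments": {"deltas": [[3,0.6,3,0,0.45],[5.7,1.1,6,0,0.45],[5.7,1.1,9,0,0.45],[5.7,1.1,11.8,0,0.45],[5.7,1.1,11.8,0,0.6],[5.7,1.1,11.8,0,0.7],[5.7,1.1,11.8,0,0.8],[5.7,1.1,11.8,0,0.85]]}}

```text
time_s: 66.88
position: [0.5493, -0.0688, -0.0218]
ee_rot: [0.707, -0.707, 0.001, -0.001]
force: [-0.0, 0.0, 0.0]
opening: 0.026
```

Call:
{"name": "arm_command", "arguments": {"deltas": [[0,0,-1,0,0.9],[-1,0,-3,0,0.9],[-3,0,-6,0,0.9],[-3,0,-9,0,0.9]]}}

```text
time_s: 67.38
position: [0.5482, -0.0376, 0.0689]
ee_rot: [0.708, -0.706, 0.0, -0.0]
force: [1.2, 1.2, -0.7]
opening: 0.0263
```

```bash
python3 - <<'E'
from h import *
rows((.569,-.03,.277,-1.571),(.495,-.349,.28,-2.95));c=camera("wrist");tags(c,z=.012);ymask_near(c)
E
```

```text
now [ 0.5482 -0.0376  0.0689] yaw -1.569 F [ 1.2  1.2 -0.7] op 0.0263 t 67.38 q6 -1.76
(0.569, -0.03, 0.277, -1.571) -> [-0.8, -2.1, -20.8] 0.002 rows>= 4
(0.495, -0.349, 0.28, -2.95) -> [31.1, 5.4, -21.1] 1.381 rows>= 8
Y [0.5601, -0.0991] 1311 [25, 30] R from pan 0.109
Y [0.5478, -0.0125] 3613 [48, 51] R from pan 0.028
G [0.5826, -0.1015] 1378 [31, 26] R from pan 0.113
G [0.5578, 0.0306] 1109 [27, 29] R from pan 0.022
yellow blobs [[0, 53, 40, 242, 5742], [281, 127, 38, 45, 1276], [283, 235, 71, 70, 3552]]
```

Call:
{"name": "arm_command", "arguments": {"deltas": [[0,0,-6,0,0.9],[1,0,-12,0.1,0.9],[4,0.7,-18,0.28,0.9],[9,1.6,-21,0.46,0.9],[15,2.6,-21,0.64,0.9],[21,3.7,-21,0.82,0.9],[27,4.7,-21,1.0,0.9],[31,5.4,-21,1.18,0.9]]}}

```text
time_s: 68.42
position: [0.4934, -0.3514, 0.2779]
ee_rot: [-0.19, 0.982, -0.001, 0.0]
force: [0.1, 0.0, 0.5]
opening: 0.0262
```

Call:
{"name": "arm_command", "arguments": {"deltas": [[0,0,0,0.18,0.9],[0,0,0,0.2,0.9],[0,0,0,0.2,0.9]]}}

```text
time_s: 68.8
position: [0.4945, -0.3483, 0.2778]
ee_rot: [-0.097, 0.995, -0.0, 0.0]
force: [-0.2, 0.0, -0.2]
opening: 0.0266
```

```bash
python3 - <<'E'
from h import *
rows((.495,-.35,.0885,-2.95));ymask_near(camera("wrist"))
E
```

```text
now [ 0.4945 -0.3483  0.2778] yaw -2.948 F [-0.2  0.  -0.2] op 0.0266 t 68.8 q6 -0.91
(0.495, -0.35, 0.0885, -2.95) -> [-0.0, -0.2, 18.9] 0.002 rows>= 4
yellow blobs [[209, 161, 215, 165, 5282], [283, 235, 71, 69, 3528], [469, 264, 24, 20, 357], [337, 321, 13, 18, 180], [426, 400, 29, 30, 166]]
```

Call:
{"name": "arm_command", "arguments": {"deltas": [[0,0,4,0,0.9],[0,0,8,0,0.9],[0,0,11,0,0.9],[0,0,13,0,0.9],[0,0,15,0,0.9],[0,0,17,0,0.9],[0,0,18.9,0,0.9],[0,0,18.9,0,0.9]]}}

```text
time_s: 69.85
position: [0.4929, -0.3482, 0.0875]
ee_rot: [-0.096, 0.995, 0.0, -0.002]
force: [-4.7, -1.5, -0.0]
opening: 0.0263
```

Call:
{"name": "arm_command", "arguments": {"deltas": [[0,0,0,0,0.5],[0,0,0,0,0.42],[0,0,0,0,0.42],[0,0,0,0,0.42],[0,0,-4,0,0.42],[0,0,-9,0,0.42],[0,0,-14,0,0.42],[0,0,-18,0,0.42]]}}

```text
time_s: 70.85
position: [0.4966, -0.3497, 0.2718]
ee_rot: [-0.096, 0.995, -0.002, 0.003]
force: [0.4, -0.3, -0.2]
opening: 0.0495
```

```bash
python3 - <<'E'
from h import *
rows();c=camera("wrist");ymask_near(c)
for d in cut_out(c,"flap")[:2]:print(round(d["score"],2),d["rect"])
E
```

```text
now [ 0.4966 -0.3497  0.2718] yaw -2.95 F [ 0.4 -0.3 -0.2] op 0.0495 t 70.85 q6 -0.91
yellow blobs [[210, 158, 220, 156, 5361], [474, 264, 24, 20, 374], [336, 323, 35, 19, 562], [443, 394, 53, 53, 1200]]
0.67 [230.4, 172.0, 413.5, 320.7]
```

Call:
{"name": "arm_command", "arguments": {"deltas": [[-2,5,0,-0.18,0.42],[-4.4,10.5,0,-0.36,0.42],[-6.8,16,1,-0.54,0.42],[-9,21.5,3,-0.72,0.42],[-11.2,27,8,-0.9,0.42],[-13.1,31,12,-1.08,0.42],[-13.1,31,15,-1.26,0.42],[-13.1,31,15,-1.38,0.42]]}}

```text
time_s: 71.95
position: [0.5621, -0.0172, 0.1141]
ee_rot: [0.71, -0.704, -0.002, 0.001]
force: [-1.0, 0.5, 0.7]
opening: 0.0496
```

Call:
{"name": "arm_command", "arguments": {"deltas": [[0,0,0,0,0.42],[0,0,0,0,0.42]]}}

```text
time_s: 72.2
position: [0.5652, -0.0196, 0.1188]
ee_rot: [-0.707, 0.708, -0.001, 0.001]
force: [-0.1, 0.3, 0.9]
opening: 0.0493
```

```bash
python3 - <<'E'
from h import *
rows();c=camera("wrist");tags(c,z=.015)
amap(c,(.565,-.10,.015),w=110,hh=60,sx=3,sy=4)
print(proj(c,[[.55,-.08,.015],[.57,-.08,.015],[.55,-.10,.015]]).round(0),c["eye"])
E
```

```text
now [ 0.5652 -0.0196  0.1188] yaw -1.572 F [-0.1  0.3  0.9] op 0.0493 t 72.2 q6 -1.72
Y [0.5597, -0.099] 912 [24, 31] R from pan 0.109
G [0.5823, -0.1016] 1118 [31, 26] R from pan 0.113
G [0.5584, 0.0288] 847 [29, 29] R from pan 0.02
ctr [317 124]
64 ..........................................................................
68 ..........................................................................
72 ..........................................................................
76 ..........................................................................
80 ..........................................................................
84 ..........................................................................
88 ..........................................................................
92 ..........................................................................
96 ..........................................................................
100 ..........................................................................
104 ...........................GGGGGG..................................
[... 886 characters left out ...]
.....................................................................
156 ..........................................................................
160 ..........................................................................
164 ..........................................................................
168 ..........................................................................
172 ..........................................................................
176 ..........................................................................
180 ..........................................................................
[[336. 150.]
 [311. 150.]
 [336. 124.]] [ 0.56440149 -0.0848452   0.29610799]
```

Second tag posted, flap shut. The last yellow (0.562, −0.099) has the other green lapping its +x edge and the slope behind it, so I'll press on its top with shut fingertips and drag it out to clear floor.

Call:
{"name": "arm_command", "arguments": {"deltas": [[3,0.6,4,0,1],[7.2,1.2,6,0,1],[7.2,1.2,9,0,1],[7.2,1.2,10.9,0,1],[7.2,1.2,10.9,0,1]]}}

```text
time_s: 72.88
position: [0.5512, -0.0916, 0.0083]
ee_rot: [-0.707, 0.708, 0.001, -0.0]
force: [-0.9, 0.1, -0.1]
opening: -0.0004
```

Call:
{"name": "arm_command", "arguments": {"deltas": [[0,0,0.4,0,1],[0,0,0.7,0,1],[0,0,0.7,0,1]]}}

```text
time_s: 73.25
position: [0.5526, -0.0914, 0.0026]
ee_rot: [0.707, -0.707, 0.0, -0.0]
force: [0.4, -0.1, -0.5]
opening: 0.0003
```

Call:
{"name": "arm_command", "arguments": {"deltas": [[0,0,0.3,0,1],[0,0,0.4,0,1],[0,0,0.4,0,1]]}}

```text
time_s: 73.62
position: [0.5521, -0.0914, -0.0019]
ee_rot: [0.707, -0.707, -0.0, 0.0]
force: [0.3, -1.0, 0.7]
opening: -0.0001
```

Call:
{"name": "arm_command", "arguments": {"deltas": [[0,0,0.3,0,1],[0,0,0.4,0,1],[0,0,0.4,0,1]]}}

```text
time_s: 74.0
position: [0.552, -0.0914, -0.006]
ee_rot: [0.707, -0.707, -0.0, 0.0]
force: [-0.2, 0.1, 0.4]
opening: -0.0001
```

Call:
{"name": "arm_command", "arguments": {"deltas": [[0,0,0.3,0,1],[0,0,0.3,0,1]]}}

```text
time_s: 74.25
position: [0.5519, -0.0914, -0.0091]
ee_rot: [0.707, -0.707, -0.0, 0.0]
force: [0.1, 0.9, 0.8]
opening: 0.0
```

Call:
{"name": "arm_command", "arguments": {"deltas": [[0,0,0.2,0,1],[0,0,0.2,0,1]]}}

```text
time_s: 74.5
position: [0.552, -0.0914, -0.011]
ee_rot: [0.707, -0.707, -0.0, 0.0]
force: [-0.3, -0.4, -0.5]
opening: 0.0001
```

Call:
{"name": "arm_command", "arguments": {"deltas": [[0,0,0.2,0,1],[0,0,0.2,0,1]]}}

```text
time_s: 74.75
position: [0.552, -0.0915, -0.013]
ee_rot: [0.707, -0.707, -0.0, 0.0]
force: [0.1, -0.2, -0.3]
opening: -0.0001
```

```bash
python3 - <<'E'
from h import *
rows();c=camera("wrist");tags(c,z=.015)
amap(c,(.565,-.10,.015),w=110,hh=80,sx=4,sy=6)
print(proj(c,[[.55,-.08,.015],[.57,-.08,.015],[.55,-.10,.015]]).round(0),c["eye"])
E
```

```text
now [ 0.552  -0.0915 -0.013 ] yaw -1.57 F [ 0.1 -0.2 -0.3] op -0.0001 t 74.75 q6 -1.85
Y [0.5608, -0.1044] 1939 [24, 28] R from pan 0.114
G [0.5827, -0.0999] 2823 [31, 24] R from pan 0.111
ctr [289 267]
187 .......................................................
193 .......................................................
199 .......................................................
205 .......................................................
211 .......................................................
217 .......................................................
223 .......................................................
229 .......................................................
235 ...................G........yyyy.......................
241 .............GGGGGGGGGG..yyyYYYyyyy....................
247 ............GGGGGGGGGGGGyYYYYYYYYYYy...................
253 ............GGGGGGGGGGGGyYYYYYYYYYYYy..................
259 ............GGGGGGGGGGGGGYYYyyyyYYYYY..................
265 ............GGGGGGGGGGGGG.YyyyYyyYYYYy.................
271 ............GGGkGGGGGGGGGGYyykkyyYyyy..................
277 .............GGGGGGGGGGGGGYyyyy...kk...................
283 ..............GGGGGGGGGGGYYYkyy...kk...kkk.............
289 ..............GGGGGGGGGGGYYkkkk...kk...kkkk............
295 ...............GGGGGGGG....kkkk...yk....kkkk...........
301 ..................G.......kkkkk...kk....kkkk...........
307 ..........................kkkkk...kk...kkkkk...........
313 .........................kkkkkkkk.kk.kkkkkkkkk.........
319 ...........kkkkkkk......kkkkkkkkkk..kkkkkkkkkk......kkk
325 ........kkkkkkkkkkk..kkkkkkkkkkkkk..kkkkkkkkkkkkk..kkkk
331 .....kkkkkkkkkkkGkkkGkkkkkkkkkGkkk..kkkkkkkkkkkkkkkGkkk
337 .kkkkkkkkkkkkGkkkkkkkkGkkkkkGkkGkk..kkkkkkkGkkkkkkkkkkk
343 kkkkkkkkGGkkkkkkkkkkkGkkkkkkkkkkkk..kkGkkkkkkkkkkkkkkkk
[[321. 305.]
 [280. 305.]
 [321. 267.]] [ 0.55175526 -0.15669186  0.16435393]
```

Call:
{"name": "arm_command", "arguments": {"deltas": [[0.2,-0.2,0.2,0,1],[0.2,-0.2,0.3,0,1]]}}

```text
time_s: 75.05
position: [0.5544, -0.0937, -0.0159]
ee_rot: [0.707, -0.707, 0.0, -0.0]
force: [0.8, 0.5, -0.5]
opening: 0.0
```

Call:
{"name": "arm_command", "arguments": {"deltas": [[0,0,0.2,0,1],[0,0,0.3,0,1]]}}

```text
time_s: 75.3
position: [0.554, -0.0934, -0.019]
ee_rot: [0.707, -0.707, -0.0, 0.0]
force: [-0.7, 0.6, 1.7]
opening: 0.0002
```

Call:
{"name": "arm_command", "arguments": {"deltas": [[0,0,0.2,0,1],[0,0,0.3,0,1]]}}

```text
time_s: 75.55
position: [0.5541, -0.0935, -0.0192]
ee_rot: [0.707, -0.707, 0.0, -0.0]
force: [-9.6, 2.2, 26.5]
opening: 0.0002
```

Call:
{"name": "arm_command", "arguments": {"deltas": [[0,0,-0.3,0,1],[0,0,-0.3,0,1]]}}

```text
time_s: 75.8
position: [0.5545, -0.0936, -0.0186]
ee_rot: [0.707, -0.707, 0.0, -0.0]
force: [0.3, -0.8, -0.6]
opening: 0.0
```

```bash
python3 - <<'E'
from h import *
rows();c=camera("wrist");tags(c,z=.015)
amap(c,(.565,-.10,.015),w=110,hh=80,sx=4,sy=6)
print(proj(c,[[.55,-.08,.015],[.57,-.08,.015],[.55,-.10,.015]]).round(0),c["eye"])
E
```

```text
now [ 0.5545 -0.0936 -0.0186] yaw -1.57 F [ 0.3 -0.8 -0.6] op 0.0 t 75.8 q6 -1.85
Y [0.5613, -0.1072] 1543 [21, 28] R from pan 0.117
G [0.5824, -0.0998] 2877 [31, 24] R from pan 0.111
ctr [294 276]
196 .......................................................
202 .......................................................
208 .......................................................
214 .......................................................
220 .......................................................
226 .......................................................
232 .......................................................
238 .......................................................
244 .................GGG.......yyyyyy......................
250 .............GGGGGGGGG..yyYYYYYYyyy....................
256 ............GGGGGGGGGGG.YYYYYYYYYYYyy..................
262 ...........GGGGGGGGGGGGGYYYYYYYYYYYYy..................
268 ...........GGGGGGGGGGGGGGYYyyYyyYYYYYy.................
274 ............GGGGGGGGGGGGGYyyyy...kk....................
280 ............GGkkGGGGGGGGGYyykk...kk....................
286 ............GGGGGGGGGGGGGYkkkk...kk...kkk..............
292 .............GGGGGGGGGGGGYkkkk...kk...kkkk.............
298 ..............GGGGGGGGGGGkkkk....kk...kkkk.............
304 ...............GGGGGGGG..kkkk....kk....kkkk............
310 ................GGGG....kkkkkkk..kk.kGkkkkk............
316 ............kkk........kkkkkkkkk...kkkkkkkkkk........kk
322 ........kkkkkkkkk.....kkkkkkGkkkk..kkkkkkkkkk.....kkkkk
328 .....kkkkkkkkkkkkkkkkkkkkkkkkkkkk..kkkkkGkkkkkkkkkkkkkk
334 ..kkkkkkkkkkkkkkkkkkkkkkkkkkkkkkk..kkkkkkkkkkkkkkkkkkkk
340 kkkkkkkkkkGkkkkkkkkkkkkkkkkkkkkGk..kkkkkkkkkkkkkkkkkkkk
346 kGkkkkkkkkkkkkkkGkGkkkkkkkGkkkkkk..kGkkkkkkkkkkkGkkkkkk
352 kkkkkkkkkkkkkkkkkkkkkkkkkkkkkkkkk..kkkkkkkkkkkkkkkkkkkk
[[326. 315.]
 [284. 315.]
 [326. 276.]] [ 0.55405439 -0.15875429  0.1587543 ]
```

Call:
{"name": "arm_command", "arguments": {"deltas": [[0,0,0.15,0,1],[-0.6,0.2,0.2,0,1],[-1.4,0.4,0.2,0,1],[-2.4,0.6,0.2,0,1],[-3.4,0.8,0.2,0,1],[-4.4,1,0.2,0,1]]}}

```text
time_s: 76.6
position: [0.5475, -0.0515, -0.0191]
ee_rot: [-0.707, 0.707, -0.004, 0.0]
force: [1.3, -4.2, 8.3]
opening: 0.0005
```

Call:
{"name": "arm_command", "arguments": {"deltas": [[0,0,-2,0,0.45],[0,0,-5,0,0.45],[-2,-1,-9,0,0.45],[-3.5,-2,-13,0,0.45],[-3.5,-2,-13,0,0.45]]}}

```text
time_s: 77.22
position: [0.5677, -0.014, 0.1123]
ee_rot: [0.708, -0.706, 0.003, -0.002]
force: [-0.4, 0.3, -0.3]
opening: 0.0472
```

```bash
python3 - <<'E'
from h import *
rows();c=camera("wrist");tags(c,z=.012)
amap(c,(.565,-.09,.015),w=110,hh=60,sx=3,sy=4)
print(proj(c,[[.55,-.08,.012],[.57,-.08,.012],[.55,-.10,.012]]).round(0),c["eye"])
E
```

```text
now [ 0.5677 -0.014   0.1123] yaw -1.569 F [-0.4  0.3 -0.3] op 0.0472 t 77.22 q6 -1.71
Y [0.5547, -0.0565] 1043 [29, 29] R from pan 0.067
G [0.5807, -0.0801] 1100 [30, 29] R from pan 0.091
G [0.5581, 0.0302] 877 [29, 29] R from pan 0.021
ctr [322 129]
69 ..........................................................................
73 ..........................................................................
77 ..........................................................................
81 ..........................................................................
85 ..........................................................................
89 ..........................................................................
93 ..........................................................................
97 ..........................................................................
101 ..........................................................................
105 ..........................................................................
109 ..............................................................
[... 891 characters left out ...]
......................GGGGGGGG...YYYYYYy.............................
161 .............................GGG....yYYYYYYYYY............................
165 ....................................YYYYYYYYYYY...........................
169 ...................................YYYYYYYYYYYY...........................
173 ...................................YYYYYkkYYYYY...........................
177 ...................................YYYYYYYYYYYY...........................
181 ....................................YYYYYYYYYY............................
185 .....................................YYYYYYYYY............................
[[340. 143.]
 [315. 143.]
 [341. 116.]] [ 0.5662352  -0.07908079  0.28975276]
```

The last yellow is now clear at (0.555, −0.057), green 35 mm away. Pick it.

Call:
{"name": "arm_command", "arguments": {"deltas": [[2,0.7,4,0,0.45],[3.8,1.3,8,0,0.45],[3.8,1.3,11,0,0.45],[3.8,1.3,13.3,0,0.45],[3.8,1.3,13.3,0,0.6],[3.8,1.3,13.3,0,0.7],[3.8,1.3,13.3,0,0.8],[3.8,1.3,13.3,0,0.85]]}}

```text
time_s: 78.28
position: [0.552, -0.0527, -0.0229]
ee_rot: [0.707, -0.707, 0.001, -0.0]
force: [-0.5, 0.4, -0.1]
opening: 0.0278
```

Call:
{"name": "arm_command", "arguments": {"deltas": [[0,0,-1,0,0.9],[-1,0,-3,0,0.9],[-1,0,-6,0,0.9],[-1,0,-9,0,0.9]]}}

```text
time_s: 78.78
position: [0.5513, -0.0423, 0.0679]
ee_rot: [0.707, -0.707, 0.0, -0.0]
force: [0.0, 0.3, -0.8]
opening: 0.0279
```

```bash
python3 - <<'E'
from h import *
rows((.495,-.349,.277,-2.95));c=camera("wrist");tags(c,z=.012);ymask_near(c)
E
```

```text
now [ 0.5513 -0.0423  0.0679] yaw -1.57 F [ 0.   0.3 -0.8] op 0.0279 t 78.78 q6 -1.76
(0.495, -0.349, 0.277, -2.95) -> [30.7, 5.6, -20.9] 1.38 rows>= 8
Y [0.5509, -0.006] 3446 [50, 47] R from pan 0.021
G [0.5808, -0.08] 1466 [29, 29] R from pan 0.091
G [0.5588, 0.0325] 996 [29, 25] R from pan 0.023
yellow blobs [[0, 60, 44, 242, 6750], [286, 250, 64, 67, 3423]]
```

Call:
{"name": "arm_command", "arguments": {"deltas": [[0,0,-6,0,0.9],[1,0,-12,0.1,0.9],[4,0.7,-18,0.28,0.9],[9,1.6,-21,0.46,0.9],[15,2.6,-21,0.64,0.9],[21,3.7,-21,0.82,0.9],[27,4.8,-21,1.0,0.9],[30.7,5.6,-21,1.18,0.9]]}}

```text
time_s: 79.82
position: [0.4943, -0.3522, 0.2768]
ee_rot: [-0.19, 0.982, -0.001, 0.0]
force: [0.8, 0.7, -0.6]
opening: 0.0283
```

Call:
{"name": "arm_command", "arguments": {"deltas": [[0,0,0,0.18,0.9],[0,0,0,0.2,0.9],[0,0,0,0.2,0.9]]}}

```text
time_s: 80.2
position: [0.4954, -0.349, 0.2767]
ee_rot: [-0.097, 0.995, -0.0, 0.0]
force: [0.0, -0.4, 0.1]
opening: 0.0277
```

```bash
python3 - <<'E'
from h import *
rows((.495,-.35,.0885,-2.95));ymask_near(camera("wrist"))
E
```

```text
now [ 0.4954 -0.349   0.2767] yaw -2.947 F [ 0.  -0.4  0.1] op 0.0277 t 80.2 q6 -0.91
(0.495, -0.35, 0.0885, -2.95) -> [0.1, -0.1, 18.8] 0.003 rows>= 4
yellow blobs [[210, 160, 216, 165, 5394], [286, 250, 64, 68, 3399], [334, 321, 18, 18, 256], [427, 399, 29, 32, 221]]
```

Call:
{"name": "arm_command", "arguments": {"deltas": [[0,0,4,0,0.9],[0,0,8,0,0.9],[0,0,11,0,0.9],[0,0,13,0,0.9],[0,0,15,0,0.9],[0,0,17,0,0.9],[0,0,18.9,0,0.9],[0,0,18.9,0,0.9]]}}

```text
time_s: 81.25
position: [0.4929, -0.3484, 0.0858]
ee_rot: [-0.096, 0.995, 0.001, -0.003]
force: [-4.9, -0.3, -2.1]
opening: 0.0279
```

Call:
{"name": "arm_command", "arguments": {"deltas": [[0,0,0,0,0.5],[0,0,0,0,0.42],[0,0,0,0,0.42],[0,0,0,0,0.42],[0,0,-4,0,0.42],[0,0,-9,0,0.42],[0,0,-14,0,0.42],[0,0,-18,0,0.42]]}}

```text
time_s: 82.25
position: [0.4975, -0.3504, 0.271]
ee_rot: [-0.096, 0.995, -0.002, 0.003]
force: [-0.1, -0.2, -0.0]
opening: 0.0495
```

```bash
python3 - <<'E'
from h import *
rows();c=camera("wrist");ymask_near(c)
for d in cut_out(c,"flap")[:2]:print(round(d["score"],2),d["rect"])
E
```

```text
now [ 0.4975 -0.3504  0.271 ] yaw -2.949 F [-0.1 -0.2 -0. ] op 0.0495 t 82.25 q6 -0.91
yellow blobs [[211, 157, 221, 158, 5432], [337, 322, 35, 20, 585], [443, 394, 54, 53, 1195]]
0.62 [231.8, 172.6, 412.8, 323.0]
0.39 [482.8, 275.4, 508.6, 299.6]
```

Call:
{"name": "arm_command", "arguments": {"deltas": [[3,-4,-3,0,0.42],[7,-8,-3,0,0.42],[11,-12,-3,0,0.42],[14,-17,-3,0,0.42],[14,-20,-3,0,0.42],[14,-20,-3,0,0.42]]}}

```text
time_s: 83.1
position: [0.3961, -0.5751, 0.2942]
ee_rot: [-0.095, 0.996, 0.0, 0.0]
force: [0.1, 0.1, -0.6]
opening: 0.0495
```

```bash
python3 - <<'E'
from h import *
rows();c=camera("top");h=hsv(c).astype(int);tags(c,z=.015)
s=camera("scene");print("scene:");tags(s,z=.015)
for cc,n in((c,"top"),(s,"scene")):
    print(n,"e0",[(round(d["score"],2),[round(v) for v in d["rect"]]) for d in cut_out(cc,"e0_mid")])
    for q in("whetstone","hoof_knife","pinblock","brush","pliers","flap","jug_mid"):
        print(q,[(round(d["score"],2),[round(v) for v in d["rect"]]) for d in cut_out(cc,q)][:4])
m=bluemask(c);print("blue",m.sum())
print("jug",[fit([c],[m],JUGM,[.474,.354,a]) for a in(1.3,1.9)])
# yellow anywhere in the top picture
k=((h[...,0]>=16)&(h[...,0]<=30)&(h[...,1]>110)&(h[...,2]>50)).astype(np.uint8);n,l,st,ce=cv2.connectedComponentsWithStats(k);print([(ce[i].round().tolist(),int(st[i,4])) for i in range(1,n) if st[i,4]>25])
E
```

```text
now [ 0.3961 -0.5751  0.2942] yaw -2.952 F [ 0.1  0.1 -0.6] op 0.0495 t 83.1 q6 -1.25
scene:
top e0 [(0.38, [444, 150, 520, 177])]
whetstone [(0.73, [391, 284, 448, 306])]
hoof_knife [(0.58, [279, 297, 342, 313]), (0.16, [472, 192, 533, 250])]
pinblock [(0.92, [350, 130, 408, 160])]
brush [(0.88, [265, 146, 339, 165])]
pliers [(0.64, [447, 151, 520, 178])]
flap [(0.79, [470, 191, 534, 247])]
jug_mid [(0.98, [191, 239, 249, 288]), (0.79, [196, 333, 247, 381]), (0.62, [96, 280, 150, 346])]
scene e0 []
whetstone [(0.8, [194, 246, 245, 281])]
hoof_knife []
pinblock [(0.89, [281, 340, 339, 385])]
brush [(0.9, [337, 305, 400, 338]), (0.39, [282, 340, 338, 386])]
pliers [(0.72, [166, 372, 243, 413])]
flap [(0.58, [137, 274, 198, 330])]
jug_mid [(0.93, [406, 131, 442, 175]), (0.92, [319, 139, 363, 181]), (0.74, [358, 186, 400, 233]), (0.48, [336, 304, 404, 338])]
blue 2079
jug [(array([0.474 , 0.3507, 1.6226]), np.float64(0.93)), (array([0.4736, 0.3505, 1.6138]), np.float64(0.929))]
[([453.0, 60.0], 3098), ([456.0, 20.0], 184), ([435.0, 35.0], 254), ([464.0, 33.0], 37), ([376.0, 145.0], 965), ([533.0, 214.0], 230), ([490.0, 194.0], 54), ([136.0, 222.0], 980), ([475.0, 232.0], 249)]
```

All bystanders sit where they started, the flap is shut and the jug stands on the mat. Final pan and jug check, then hand in.

```bash
python3 - <<'E'
from h import *
c=camera("top");h=hsv(c).astype(int)
def blobs(ctr,rad,z):
    p=proj(c,[ctr])[0];r=np.linalg.norm(proj(c,[np.array(ctr)+[rad,0,0]])[0]-p);yy,xx=np.mgrid[:480,:640];reg=np.hypot(xx-p[0],yy-p[1])<r
    for nm,lo,hi in(("Y",14,34),("G",40,95)):
        m=(reg&(h[...,0]>=lo)&(h[...,0]<=hi)&(h[...,1]>70)&(h[...,2]>20)).astype(np.uint8);n,l,s,ce=cv2.connectedComponentsWithStats(m)
        print(nm,[(ray(c,[ce[i]],z)[0][:2].round(3).tolist(),int(s[i,4])) for i in range(1,n) if s[i,4]>15])
print("pan");blobs((.565,.01,.01),.16,.012);print("jug");blobs((.474,.354,.05),.06,.02)
print(close_job())
E
```

```text
pan
Y []
G [([0.58, -0.081], 83), ([0.558, 0.03], 85)]
jug
Y []
G []
the job is handed in; nothing more can be done
None
```

I tipped the tags into the pan, stood the empty jug upright on its mat, and posted all three yellow tags I found through the sprung flap. I handed the job in at about 83 s of the 210 s allowed.

**Last checks that agreed**
- The pan holds the two green tags and no yellow ones, and the jug is empty.
- The jug stands at (0.474, 0.351), within about 5 mm of the mat's centre.
- The flap showed its shut outline after each posting.
- The bystanders were at their starting image positions in the top view. The scene view agreed except for the hoof knife, which the network did not find there.

**Not confirmed**
- I could not see inside the box. That the tags are in it rests on each one leaving the fingers while the flap was held in, and on no yellow tag showing anywhere afterwards.

**What went wrong along the way**
- The jug slipped out of a light grip once, over the pan, and I had to pick it up again.
- The fingertips proved to be about 2–3 cm higher than the stated tool point, so I found the grip heights by touch.
- I moved one green tag aside within the pan. The other shifted about 2 cm while I freed the last yellow tag.

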